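Close the primer canister and pack the job tray

ROBOT

A 6-joint arm with a two-finger parallel gripper is mounted at the origin on the work surface. World frame = base frame: x ahead of the robot, y to its left, z up, the work surface at z = 0. Lengths are in m, angles in rad, forces in N, time in s.
With the tool pointing down it reaches from about 0.4 to 0.825 m from the base axis. Payload 7 kg.
Tool frame: the origin (TCP) lies midway between the tips of the shut fingers; the grasp point (between the pads) lies 19 mm behind it; y points along the fingers, z is the direction in which the jaws open and shut, and the axes are right-handed (so a half turn about y gives the same grasp; the last joint's range is limited). The gripper opens to 88 mm and grips with 3 to 60 N. Pads are 19 mm wide; open, the fingers measure 130 mm over their backs; the gripper's body (78 mm by 193 mm) begins 47 mm behind the grasp point.
Start: joints at [1.629, 0.359, 0.012, 0, -1.224, -0.288], TCP at [0.154, 0.657, 0.227] pointing down, gripper open.
Joint ranges: [-3.07, 3.07], [-1.43, 2.12], [-1.02, 1.25], [-3.03, 1.67], [-3.05, -0], [-3.03, 3.03]. Speed limits (rad/s): [2.39, 2.39, 3.01, 3.14, 3.14, 3.14].

INTERFACE

Orientations are given as [roll, pitch, yaw] about the fixed x, y, z axes, in that order (R = Rz(yaw) Ry(pitch) Rx(roll)).
In Python, from station import arm gives the robot as it stands.
- The arm moves only by the tool move_arm, never from a script. Its argument "deltas" is a list of rows, each an object with "dp": the shift along the tool's x, y, z in mm, a list of three; "rotation": the turn, a rotation vector about the tool's x, y, z in degrees, a list of three. A call has 1 to 5 rows; each row shifts and turns the pose as measured when the row begins, along the tool's axes as they then stand; what a row does not reach is not made up. A row lasts 1/12 s, in which the tool goes at most 41.7 mm and 7.16 degrees, less where a joint would pass 70% of its speed; a pose out of reach is approached as far as the arm can. A call is refused whole if a number of a shift passes 41.7 or a number of a turn 7.16, either way. A call with a gripper value outside its range is refused whole. "jaw" is the closure in counts, from 0 (fully open) to 255 (shut), set as the call begins (left out, the last holds). The fingers move at their own pace and stop on an object; "squeeze" is the grip in N (left out, the last holds). Time passes only in rows, so rows that do not move let the fingers close. It gives the time, the measured TCP pose, the force and the opening at its end, in the units of the state.
- arm.get_state(): the state, without advancing time (a new reading comes with each control period).
- arm.grab_frame(name): name is "scene" or "top" or "wrist"; returns a dict with "pixels" (384x512x3 uint8, red, green, blue), "z_map" (384x512 float32, m along the optical axis (not along the pixel's ray), 0 where there is no reading), "fx", "fy", "cx", "cy" (pixels), "cam_to_world" (4x4, takes a point from camera to world coordinates); the wrist camera has in their place "mount" (4x4, takes a point from camera to tool coordinates, whose origin is the TCP and whose axes are the tool frame's). Camera axes: x right, y down, z forward; pixel columns grow to the right and rows downward; lengths in m; the calibration is good to about 2 mm. The wrist camera is an equidistant fisheye: a pixel r from the principal point sees the ray r / f radians off the axis. A picture is of the moment at which its call begins: read the wrist's pose just before it.
- arm.job_done(): hands the job in, once; it reports no verdict.
The state is a dict: "t": time; "q": joint angles; "qd": joint speeds; "joint_efforts": joint torques, N m; "eef_pos": TCP position; "ee_rot": TCP orientation; "force": force on the tool from outside, world axes, zero at the start; "moment": the same for the moment, N m; "width": finger opening in m.
Only numpy, scipy, OpenCV 4.12 (cv2) and the standard library are available. Lean on these libraries where they do the work, as an engineer would, in place of code of your own. Each camera call takes 0.05 s, during which the arm holds its last target.

TASK

Clear this job off the bench: pull the dust plug out of the canister's neck and leave it in the small square dish, then screw the black cap fully home on the canister: set it level on the neck, turn it backward (counterclockwise seen from above) until it drops into the start of the thread, then turn it forward (clockwise) as far as it goes. Pack all the goods of the near row that are there (the cartons, the steel bar, the tin, the jar) standing upright on the floor of the long steel tray, close enough in one row that all fit, and leave the dark paint can, the cork sanding block and the yellow cup where they stand.

Things in the scene. Friction and masses are not known exactly. Their poses are not given: they have to be found in the camera images.
- canister_mouth (a point): aluminium canister, body diameter 84, 70 high, fixed on a 112 square base plate, with a fixed neck on top that ends 94 above the bench (bore diameter 28, outside 39, thread ridges out to 49). The point is on its axis at the top of the neck, z up.
- canister_shoulder (a point): point on the same axis, 24 lower, at the neck's foot. The neck has 3 equal ridges, 120 deg apart, falling clockwise seen from above; where they start is not told. Each ends at an upright stop: a cap lying on the ridges and turned clockwise rides down to it and jams. Turned counterclockwise (up to 100 deg) it climbs, then drops 8 mm through the gaps to the thread start and meets the stop's back.
- cap_mid (a point): loose black screw cap, upright in the near row: round skirt and roof, diameter 60, 26 high; on top a grip bar 44 long (x), 14 wide (y), 26 high; 52 high in all, 0.12 kg. Point on its axis half-way up, level with the roof's upper face and the bar's foot; z up. Height over canister_mouth: +9 home, +14 in the thread start, +17 to +22.5 lying on the ridges. 1.5 mm sideways play on the neck.
- cap_foot (a point): point on the cap's axis at its skirt's lower edge. Three small pins point inward 4.5 above it. From the thread start the cap, turned clockwise about 80 to 95 deg, goes under the ridges and sinks 5 mm in the last 68 deg, until the pins meet the stops: home. If it is set down on the tops of the stops (+21 over the mouth) it first drops onto the ridges (+17) when turned backward: turn on.
- plug_mid (a point): loose grey dust plug in the canister's neck: stem diameter 22, 12 long, flange diameter 36, 4 thick, knob diameter 18, 24 high; 40 high in all, 0.04 kg. Point on its axis half-way up (knob from 4 below this point to 20 above it); z up. It lies loosely in the bore by its flange and lifts straight out.
- dish_in (a point): small grey square dish, fixed, 92 x 92, 20 high, wall and floor 4; point at the centre of its inner floor, sides along x and y
- tray_in (a point): long steel tray, fixed, outside 68 (x) x 208 (y) x 28 high, inside 60 x 200, walls and floor 4; point at the centre of the inner floor, z up, y along its length. The five goods together are 178 long if each stands with its y side along the tray.
- carton_wide_mid (a point): wide cardboard carton, 50 (x) x 38 (y) x 62 high, 0.18 kg; point at its centre, half-way up; z is up when it stands as it should. None when it is absent in this run.
- carton_slim_mid (a point): slim cardboard carton, 44 (x) x 28 (y) x 58 high, 0.12 kg; point at its centre, half-way up; z is up when it stands as it should. None when it is absent in this run.
- bar_mid (a point): upright bare steel bucking bar, 36 (x) x 30 (y) x 64 high, about 0.4 kg; point at its centre, half-way up; z is up when it stands as it should. None when it is absent in this run.
- tin_mid (a point): plain aluminium tin, diameter 44, 60 high, about 0.2 kg; point at its centre, half-way up; z is up when it stands as it should. None when it is absent in this run.
- jar_mid (a point): white plastic jar with grey top, diameter 38, 66 high, 0.15 kg; point at its centre, half-way up; z is up when it stands as it should. None when it is absent in this run.
- paint_can: bare dark steel can, diameter 60, 70 high, 0.9 kg, standing in the near row among the goods; origin at the centre of its underside; a bystander
- cup: yellow plastic drinking cup, rim diameter 76, 85 high, at the left side; origin at the centre of its underside; a bystander
- sanding_block: cork block 110 x 60 x 30 lying at the right side; origin at the centre of its underside; a bystander
Things that resemble listed ones, but are neither listed nor needed, are in the scene too. What is shaped like the part that bears tray_in but blue is not meant. What is shaped like the part that bears plug_mid but turquoise is not meant.

How it is judged:
By the outcome, as a careful person would: the job done as asked, in the order asked, and still so for the second after the job is handed in, with the robot touching nothing.
Of carton_wide, carton_slim, bar, tin, jar only 3 to 5 are there at a start; the rules pass over those that are not, and their reading is None.
At some moment in a run one of cap may be knocked a few centimetres aside while the robot is not near it.
It also fails if it takes over 210 s, if anything falls off the work surface, if the arm or the gripper's body presses on something with over 40 N, if the wrist force passes 120 N, or if a joint passes its speed limit or range.

## Working session

There is one attempt and no reset: what is moved stays moved. The work goes in short steps, Python scripts to look and compute and a tool call to move; the robot and the scene stay as the last step left them, time stands still between calls to the robot, and variables do not carry over. Pictures are saved under pics/ and viewed, and the job is handed in when it is done.

Besides the shell and the picture viewer there is one more tool, called as name(argument=value, ...) on one line, values as JSON. move_arm: Moves the arm, as the interface text tells. Its arguments: {"type":"object","properties":{"deltas":{"type":"array","items":{"type":"object","properties":{"dp":{"type":"array","items":{"type":"number"}},"rotation":{"type":"array","items":{"type":"number"}}}}},"jaw":{"type":"number"},"squeeze":{"type":"number"}},"required":["deltas"]}

```bash
ls; mkdir -p pics
cat > h.py <<'E'
import numpy as np, cv2
from station import arm
def grab(n,save=None):
    f=arm.grab_frame(n)
    if save: cv2.imwrite('pics/'+save+'.png',cv2.cvtColor(f['pixels'],cv2.COLOR_RGB2BGR))
    return f
def pts(f):
    z=f['z_map'];h,w=z.shape
    u,v=np.meshgrid(np.arange(w),np.arange(h))
    P=np.stack([(u-f['cx'])/f['fx']*z,(v-f['cy'])/f['fy']*z,z,np.ones_like(z)],-1)
    W=P@np.array(f['cam_to_world']).T
    W=W[...,:3]; W[z==0]=np.nan
    return W
E
python3 - <<'E'
from h import *
s=arm.get_state();print({k:np.round(v,3).tolist() for k,v in s.items()})
for n in ['scene','top','wrist']:
    f=grab(n,n+'0')
    if n!='wrist':
        print(n,f['fx'],f['cx'],f['cy'],np.round(f['cam_to_world'],3).tolist())
        np.save(n+'0.npy',pts(f))
    else: print(f['fx'],np.round(f['mount'],3).tolist())
E
```

```text
pics
{'t': 0.0, 'q': [1.629, 0.359, 0.011, -0.0, -1.224, -0.288], 'qd': [-0.001, -0.003, -0.0, -0.001, -0.002, -0.001], 'joint_efforts': [0.001, -58.272, 29.307, 6.998, 0.007, -0.0], 'eef_pos': [0.154, 0.657, 0.226], 'ee_rot': [-1.569, 0.0, 2.912], 'force': [-0.73, 0.268, 0.138], 'moment': [-0.005, -0.032, 0.017], 'width': 0.088}
scene 379.1182552914173 258.96971322080054 185.8715085983926 [[-0.8, 0.421, -0.427, 0.869], [0.6, 0.564, -0.567, 0.555], [0.002, -0.71, -0.704, 0.781], [0.0, 0.0, 0.0, 1.0]]
top 436.58033153791934 256.09200897965695 196.133563147884 [[0.02, -0.985, 0.172, 0.229], [-1.0, -0.017, 0.02, -0.007], [-0.017, -0.172, -0.985, 1.362], [0.0, 0.0, 0.0, 1.0]]
297.3186396354542 [[0.001, 0.961, 0.275, -0.073], [0.001, -0.275, 0.961, -0.158], [1.0, -0.001, -0.001, 0.001], [0.0, 0.0, 0.0, 1.0]]
```

View pics/top0.png

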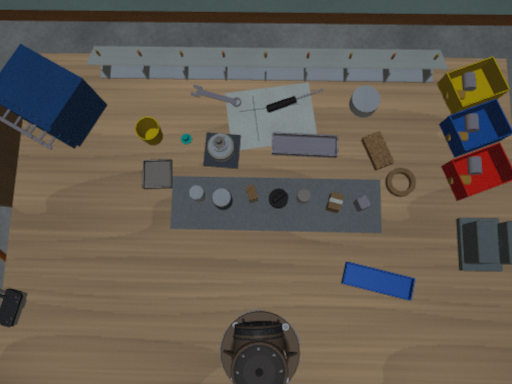

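View pics/scene0.png

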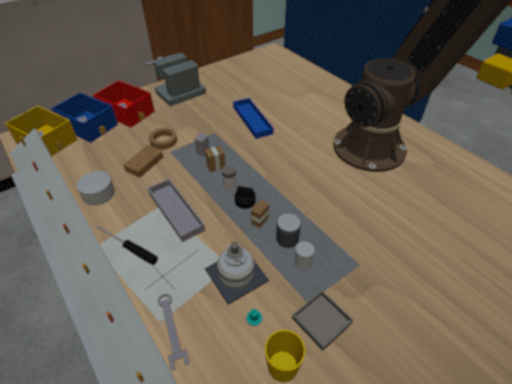

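View pics/wrist0.png

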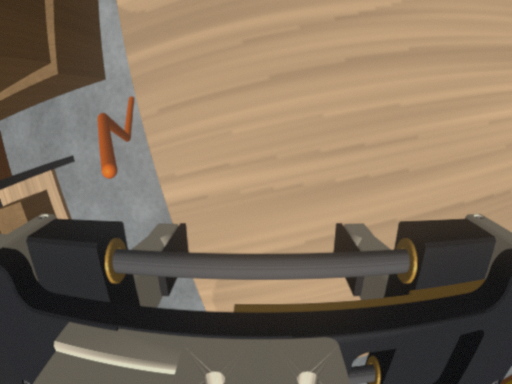

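The top view shows the near row on the grey mat (y from 192 to 203 px), the canister at (220,148), the dish at (157,174), the grey tray at (305,146), a blue tray decoy at (378,281), and a turquoise plug decoy at (186,139). I'll enlarge and measure.

Run:
```python
from h import *
a=cv2.imread('pics/top0.png')[115:240,130:400]; cv2.imwrite('pics/topc.png',cv2.resize(a,None,fx=2.9,fy=2.9,interpolation=cv2.INTER_CUBIC))
b=cv2.imread('pics/scene0.png')[115:360,140:370]; cv2.imwrite('pics/scenec.png',cv2.resize(b,None,fx=2.4,fy=2.4,interpolation=cv2.INTER_CUBIC))
W=np.load('top0.npy')
for n,(u,v) in dict(a=(196,192),pcan=(222,198),c1=(252,193),cap=(278,198),j=(304,196),c2=(335,202),bar=(363,203),plug=(219,143),dish=(157,174),tray=(305,146),tq=(186,139)).items():
    print(n,np.round(W[v,u],3))
# blobs by height in near row
H=W[...,2]
m=((H>0.035)&(W[...,0]>0.3)&(W[...,0]<0.62)&(np.abs(W[...,1])<0.4)).astype(np.uint8)
k,l,st,c=cv2.connectedComponentsWithStats(m)
for i in range(1,k):
    if st[i,4]<20: continue
    q=W[l==i]; zt=np.percentile(q[:,2],90)
    t=q[q[:,2]>zt-0.006]
    r=cv2.minAreaRect((t[:,:2]*1000).astype(np.float32))
    print(st[i].tolist(),'ztop %.3f'%zt,'rect c',np.round(r[0],1),np.round(r[1],1),round(r[2],1),len(t))
```

```text
a [0.465 0.202 0.064]
pcan [0.448 0.122 0.068]
c1 [0.466 0.032 0.057]
cap [ 0.453 -0.047  0.052]
j [ 0.458 -0.125  0.065]
c2 [ 0.442 -0.218  0.061]
bar [ 0.44  -0.301  0.063]
plug [0.605 0.132 0.113]
dish [ 0.534  0.34  -0.001]
tray [ 0.633 -0.134  0.   ]
tq [0.639 0.245 0.04 ]
[207, 138, 28, 23, 457] ztop 0.100 rect c [607.5 133.5] [38.4 27.1] 84.2 99
[246, 185, 13, 17, 144] ztop 0.061 rect c [468.9  33.3] [44.6 27.7] 17.7 118
[189, 186, 16, 15, 184] ztop 0.063 rect c [464.8 201. ] [41.5 39.8] 3.0 132
[212, 189, 21, 20, 319] ztop 0.072 rect c [448.7 122.5] [52.2 50. ] 16.1 226
[272, 191, 14, 13, 73] ztop 0.055 rect c [458.1 -49.7] [13.7 42.4] 41.7 55
[297, 190, 14, 14, 145] ztop 0.068 rect c [ 459.5 -124.6] [34.6 36.2] 2.1 112
[327, 192, 18, 20, 241] ztop 0.065 rect c [ 445.5 -221. ] [37.8 50.4] 74.7 166
[356, 196, 15, 15, 147] ztop 0.066 rect c [ 443.2 -302.9] [35.2 29.9] 23.0 103
```

View pics/topc.png

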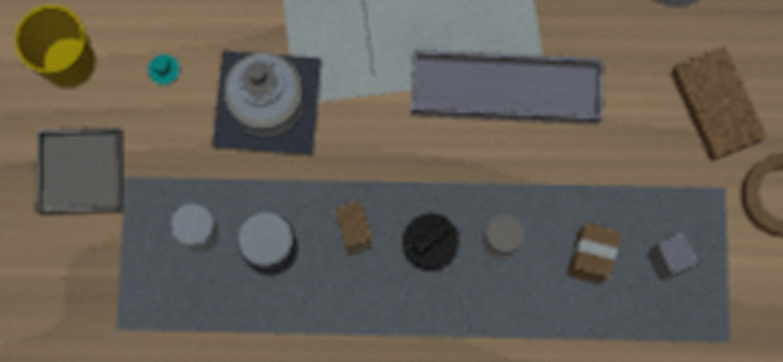

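View pics/scenec.png

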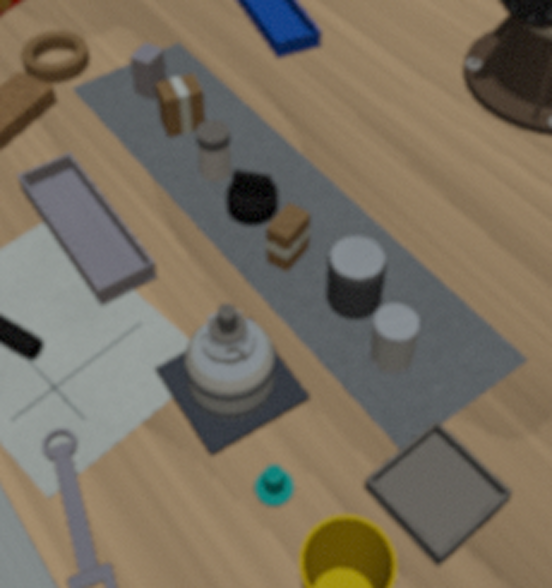

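All five goods are there. From left in the top view: tin (196,192), paint can (222,198), slim carton (252,193), cap (278,198), jar (304,196), wide carton (335,202), bar (363,203). There are two plug candidates, the grey one in the neck (219,143) and the turquoise one on the bench (186,139). The task means the grey one. There are also two trays, the grey one at (305,146) and the blue one at (378,281), and the grey steel one is meant. Next I'll measure the fixed parts and the plug.

Run:
```python
from h import *
for n in ['top','scene']:
    W=np.load(n+'0.npy'); H=W[...,2]; X=W[...,0];Y=W[...,1]
    near=(np.hypot(X-.607,Y-.133)<0.08)
    q=W[near&(H>.108)&(H<.135)]; print(n,'knob',len(q),q.mean(0).round(4), q.max(0).round(4),q.min(0).round(4))
    q=W[near&(H>.112)]; print('   upper',len(q),np.median(q,0).round(4))
    q=W[near&(H>.090)&(H<.104)]; 
    if len(q): print('  neck top',len(q),((q.max(0)+q.min(0))/2).round(4),(q.max(0)-q.min(0)).round(4))
    q=W[near&(H>.062)&(H<.078)]; print('  body',len(q),((q.max(0)+q.min(0))/2).round(4),(q.max(0)-q.min(0)).round(4))
    for nm,c,r,lo,hi in [('dish',(.534,.34),.075,.012,.03),('tray',(.633,-.134),.13,.018,.04)]:
        m=(np.abs(X-c[0])<min(r,.07))&(np.abs(Y-c[1])<r)&(H>lo)&(H<hi)
        q=W[m]; rr=cv2.minAreaRect((q[:,:2]*1000).astype(np.float32)); print('  ',nm,len(q),np.round(rr[0],1),np.round(rr[1],1),rr[2], 'z',np.median(q[:,2]))
    for (x,y) in [(.5,.4),(.5,0),(.633,-.134),(.534,.34)]:
        m=np.hypot(X-x,Y-y)<.015; print('   z at',x,y,np.round(np.median(H[m]),4))
a=cv2.imread('pics/top0.png'); b=cv2.imread('pics/scene0.png')
c=np.hstack([cv2.resize(a[120:180,170:250],None,fx=5,fy=5,interpolation=2),cv2.resize(b[230:290,200:280],None,fx=5,fy=5,interpolation=2)])
cv2.imwrite('pics/plugc.png',c)
```

```text
top knob 34 [0.6128 0.1333 0.1203] [0.6213 0.1406 0.1255] [0.6047 0.1255 0.11  ]
   upper 33 [0.6123 0.134  0.1209]
  neck top 117 [0.6148 0.1329 0.0969] [0.0446 0.0455 0.0135]
  body 229 [0.6123 0.1323 0.0699] [0.0739 0.0767 0.0155]
   dish 180 [531.1 334.5] [94.1 92.1] 4.314635753631592 z 0.018871591315302583
   tray 302 [ 632.1 -130. ] [207.   70.5] 88.16877746582031 z 0.025767155435682754
   z at 0.5 0.4 -0.0004
   z at 0.5 0 0.0005
   z at 0.633 -0.134 0.0041
   z at 0.534 0.34 0.004
scene knob 73 [0.6201 0.135  0.1193] [0.627  0.1421 0.125 ] [0.6111 0.1245 0.1085]
   upper 63 [0.62   0.135  0.1221]
  neck top 223 [0.6182 0.133  0.0969] [0.0477 0.0491 0.0138]
  body 414 [0.6187 0.1343 0.0698] [0.0767 0.0737 0.0154]
   dish 475 [535.8 334.8] [93.6 92.9] 2.7447168827056885 z 0.01893626969725315
   tray 464 [ 638.  -131.2] [215.   68.9] 88.30326843261719 z 0.026999417544561866
   z at 0.5 0.4 -0.0
   z at 0.5 0 0.0016
   z at 0.633 -0.134 0.0051
   z at 0.534 0.34 0.004
```

View pics/plugc.png

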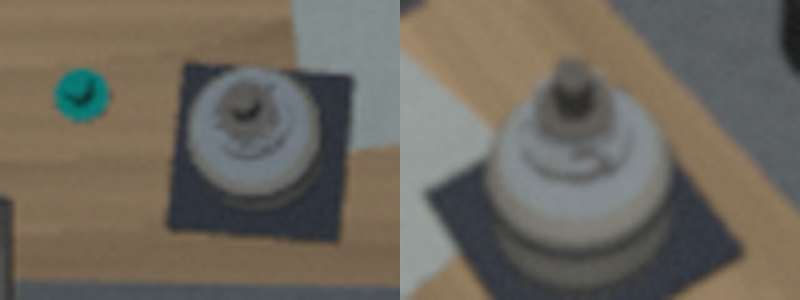

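```bash
cat >> h.py <<'E'
from scipy.spatial.transform import Rotation as Rn
def rot(s): return Rn.from_euler('xyz',s['ee_rot'])
def plan(x,y,z,yawdeg,n=None,smax=40,rmax=7.0):
    s=arm.get_state(); p=np.array(s['eef_pos'])*1000; R=rot(s)
    T=np.array([x,y,z])*1000.; RT=Rn.from_euler('xyz',[-90,0,yawdeg],degrees=True)
    d=T-p; w=(R.inv()*RT).as_rotvec(degrees=True)
    k=max(int(np.ceil(np.linalg.norm(d)/smax)),int(np.ceil(np.linalg.norm(w)/rmax)),1)
    if n: k=max(k,n)
    print('cur',p.round(1),np.degrees(s['ee_rot']).round(1),'F',np.round(s['force'],1),'w',round(s['width']*1000,1),'t',round(s['t'],2),'rows',k)
    for i in range(k):
        dp=R.inv().apply(d/k); rv=w/k
        print('{"dp":[%.1f,%.1f,%.1f],"rotation":[%.1f,%.1f,%.1f]}'%(*dp,*rv))
        R=R*Rn.from_rotvec(rv,degrees=True)
E
python3 -c "
from h import *
plan(.616,.134,.2,86)"
```

```text
cur [153.7 656.9 225.8] [-89.9   0.  166.8] F [ 0.4 -0.1  0.9] w 87.5 t 0.15 rows 18
{"dp":[-31.6,1.5,22.4],"rotation":[-0.0,4.5,-0.0]}
{"dp":[-33.3,1.5,19.9],"rotation":[-0.0,4.5,-0.0]}
{"dp":[-34.7,1.5,17.2],"rotation":[-0.0,4.5,-0.0]}
{"dp":[-36.0,1.5,14.4],"rotation":[-0.0,4.5,-0.0]}
{"dp":[-37.0,1.5,11.6],"rotation":[-0.0,4.5,-0.0]}
{"dp":[-37.8,1.5,8.7],"rotation":[-0.0,4.5,-0.0]}
{"dp":[-38.4,1.5,5.7],"rotation":[-0.0,4.5,-0.0]}
{"dp":[-38.7,1.5,2.6],"rotation":[-0.0,4.5,-0.0]}
{"dp":[-38.8,1.4,-0.4],"rotation":[-0.0,4.5,-0.0]}
{"dp":[-38.6,1.4,-3.4],"rotation":[-0.0,4.5,-0.0]}
{"dp":[-38.2,1.4,-6.4],"rotation":[-0.0,4.5,-0.0]}
{"dp":[-37.6,1.4,-9.4],"rotation":[-0.0,4.5,-0.0]}
{"dp":[-36.8,1.4,-12.3],"rotation":[-0.0,4.5,-0.0]}
{"dp":[-35.7,1.4,-15.2],"rotation":[-0.0,4.5,-0.0]}
{"dp":[-34.4,1.4,-17.9],"rotation":[-0.0,4.5,-0.0]}
{"dp":[-32.9,1.4,-20.6],"rotation":[-0.0,4.5,-0.0]}
{"dp":[-31.2,1.4,-23.1],"rotation":[-0.0,4.5,-0.0]}
{"dp":[-29.3,1.4,-25.4],"rotation":[-0.0,4.5,-0.0]}
```

move_arm(deltas=[{"dp": [-32, 1, 22], "rotation": [0, 4.5, 0]}, {"dp": [-33, 1, 20], "rotation": [0, 4.5, 0]}, {"dp": [-35, 1, 17], "rotation": [0, 4.5, 0]}, {"dp": [-36, 1, 14], "rotation": [0, 4.5, 0]}, {"dp": [-37, 1, 12], "rotation": [0, 4.5, 0]}], jaw=0)

```text
t: 0.57
eef_pos: [0.2811, 0.5112, 0.2169]
ee_rot: [-1.566, 0.002, 2.514]
force: [1.0, -0.3, -1.2]
width: 0.0876
```

move_arm(deltas=[{"dp": [-38, 1, 9], "rotation": [0, 4.5, 0]}, {"dp": [-38, 1, 6], "rotation": [0, 4.5, 0]}, {"dp": [-39, 1, 3], "rotation": [0, 4.5, 0]}, {"dp": [-39, 1, 0], "rotation": [0, 4.5, 0]}, {"dp": [-39, 1, -3], "rotation": [0, 4.5, 0]}])

```text
t: 0.98
eef_pos: [0.4104, 0.3535, 0.2119]
ee_rot: [-1.567, 0.004, 2.103]
force: [1.6, 0.3, 0.5]
width: 0.0875
```

```bash
python3 -c "
from h import *
plan(.616,.134,.2,86)"
```

```text
cur [410.4 353.5 211.9] [-89.8   0.2 120.5] F [1.6 0.3 0.5] w 87.5 t 0.98 rows 8
{"dp":[-36.7,1.6,-8.2],"rotation":[-0.0,4.3,-0.0]}
{"dp":[-35.9,1.6,-11.0],"rotation":[-0.0,4.3,-0.0]}
{"dp":[-35.0,1.6,-13.6],"rotation":[-0.0,4.3,-0.0]}
{"dp":[-33.9,1.5,-16.2],"rotation":[-0.0,4.3,-0.0]}
{"dp":[-32.6,1.5,-18.7],"rotation":[-0.0,4.3,-0.0]}
{"dp":[-31.1,1.5,-21.1],"rotation":[-0.0,4.3,-0.0]}
{"dp":[-29.4,1.5,-23.4],"rotation":[-0.0,4.3,-0.0]}
{"dp":[-27.6,1.5,-25.5],"rotation":[-0.0,4.3,-0.0]}
```

move_arm(deltas=[{"dp": [-37, 1.5, -8], "rotation": [0, 4.3, 0]}, {"dp": [-36, 1.5, -11], "rotation": [0, 4.3, 0]}, {"dp": [-35, 1.5, -14], "rotation": [0, 4.3, 0]}, {"dp": [-34, 1.5, -16], "rotation": [0, 4.3, 0]}, {"dp": [-33, 1.5, -19], "rotation": [0, 4.3, 0]}])

```text
t: 1.4
eef_pos: [0.5424, 0.2057, 0.2052]
ee_rot: [-1.569, 0.004, 1.709]
force: [0.8, 0.5, 0.1]
width: 0.0873
```

move_arm(deltas=[{"dp": [-31, 1.5, -21], "rotation": [0, 4.3, 0]}, {"dp": [-29, 1.5, -23], "rotation": [0, 4.3, 0]}, {"dp": [-28, 1.5, -26], "rotation": [0, 4.3, 0]}, {"dp": [0, 0, 0], "rotation": [0, 0, 0]}])

```text
t: 1.73
eef_pos: [0.6232, 0.1117, 0.1992]
ee_rot: [-1.569, 0.006, 1.463]
force: [-0.4, 1.5, 0.9]
width: 0.0875
```

```bash
cat >> h.py <<'E'
def wproj(f,P,s):
    """world pts -> wrist pixels"""
    R=rot(s).as_matrix(); t=np.array(s['eef_pos'])
    pt=(np.atleast_2d(P)-t)@R
    M=np.array(f['mount']); pc=(pt-M[:3,3])@M[:3,:3]
    th=np.arctan2(np.hypot(pc[:,0],pc[:,1]),pc[:,2]); ph=np.arctan2(pc[:,1],pc[:,0])
    return np.c_[f['cx']+f['fx']*th*np.cos(ph),f['cy']+f['fy']*th*np.sin(ph)]
def wray(f,uv,s,z):
    """wrist pixel -> world pt on plane z"""
    uv=np.atleast_2d(uv); a=(uv[:,0]-f['cx'])/f['fx'];b=(uv[:,1]-f['cy'])/f['fy'];th=np.hypot(a,b);k=np.where(th>1e-9,np.sin(th)/np.maximum(th,1e-9),1)
    d=np.c_[a*k,b*k,np.cos(th)]; M=np.array(f['mount']);R=rot(s).as_matrix();t=np.array(s['eef_pos'])
    D=d@M[:3,:3].T@R.T; O=M[:3,3]@R.T+t
    return O+D*((z-O[2])/D[:,2])[:,None]
def cproj(f,P):
    T=np.linalg.inv(f['cam_to_world']); pc=np.atleast_2d(P)@T[:3,:3].T+T[:3,3]
    return np.c_[f['cx']+f['fx']*pc[:,0]/pc[:,2],f['cy']+f['fy']*pc[:,1]/pc[:,2]]
def cray(f,uv,z):
    uv=np.atleast_2d(uv); d=np.c_[(uv[:,0]-f['cx'])/f['fx'],(uv[:,1]-f['cy'])/f['fy'],np.ones(len(uv))]
    T=np.array(f['cam_to_world']); D=d@T[:3,:3].T; O=T[:3,3]
    return O+D*((z-O[2])/D[:,2])[:,None]
E
python3 - <<'E'
from h import *
s=arm.get_state(); print(np.round(s['eef_pos'],4),np.degrees(s['ee_rot']).round(1))
f=grab('wrist','w1'); print(f['cx'],f['cy'])
print('plug pred',wproj(f,[[.616,.134,.122],[.616,.134,.094]],s))
E
```

```text
[0.6232 0.1117 0.1992] [-89.9   0.4  83.8]
260.5921438635671 191.2307764544071
plug pred [[269.76554219 224.08687663]
 [268.83922247 212.99293202]]
```

View pics/w1.png

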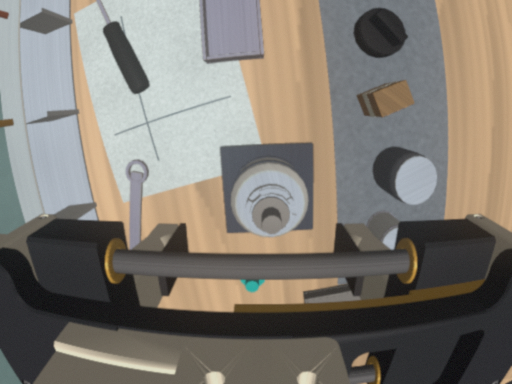

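Run:
```python
from h import *
a=cv2.imread('pics/w1.png')[130:250,200:340]; cv2.imwrite('pics/w1c.png',cv2.resize(a,None,fx=5,fy=5,interpolation=cv2.INTER_CUBIC))
```

```text
(no output)
```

View pics/w1c.png

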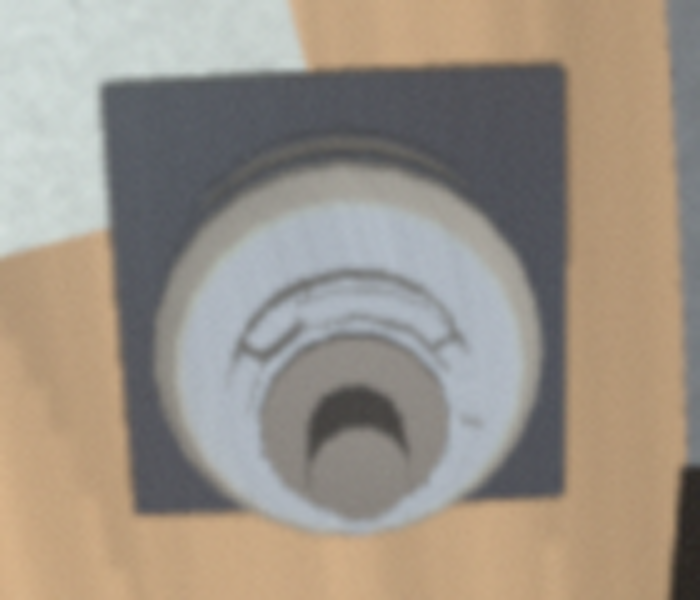

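The enlarged wrist crop shows the grey plug in the neck, with its knob top centred at wrist pixel (272,224.6) and its flange at (270.8,215.4).

Run:
```python
from h import *
s=arm.get_state();f=grab('wrist')
print(wray(f,[272,224.6],s,.122)[0].round(4),wray(f,[270.8,215.4],s,.098)[0].round(4))
c=np.array([[103,84],[565,66],[563,494],[137,514]])/5+[200,130]
w=wray(f,c,s,.006);print(w.round(4),w.mean(0).round(4),np.linalg.norm(np.diff(w,axis=0),axis=1))
plan(.616,.134,.104,86,8)
```

```text
[0.6126 0.1361 0.122 ] [0.6129 0.1366 0.098 ]
[[0.664  0.0781 0.006 ]
 [0.5535 0.0853 0.006 ]
 [0.5607 0.1955 0.006 ]
 [0.6709 0.1889 0.006 ]] [0.6123 0.1369 0.006 ] [0.11067672 0.11043309 0.11043698]
cur [620.8 114.6 199.5] [-89.9   0.3  84.2] F [-1.   0.8 -0.2] w 87.4 t 1.83 rows 8
{"dp":[2.4,11.9,0.8],"rotation":[-0.0,-0.2,-0.0]}
{"dp":[2.4,11.9,0.8],"rotation":[-0.0,-0.2,-0.0]}
{"dp":[2.4,11.9,0.8],"rotation":[-0.0,-0.2,-0.0]}
{"dp":[2.4,11.9,0.8],"rotation":[-0.0,-0.2,-0.0]}
{"dp":[2.4,11.9,0.8],"rotation":[-0.0,-0.2,-0.0]}
{"dp":[2.4,11.9,0.8],"rotation":[-0.0,-0.2,-0.0]}
{"dp":[2.4,11.9,0.8],"rotation":[-0.0,-0.2,-0.0]}
{"dp":[2.4,11.9,0.8],"rotation":[-0.0,-0.2,-0.0]}
```

move_arm(deltas=[{"dp": [4, 18, 1], "rotation": [0, 0, 0]}, {"dp": [4, 18, 1], "rotation": [0, 0, 0]}, {"dp": [3, 18, 1], "rotation": [0, 0, 0]}, {"dp": [0, 0, 0], "rotation": [0, 0, 0]}, {"dp": [0, 0, 0], "rotation": [0, 0, 0]}])

```text
t: 2.25
eef_pos: [0.6169, 0.1293, 0.1454]
ee_rot: [-1.57, 0.004, 1.475]
force: [0.6, -0.1, 0.3]
width: 0.0877
```

Run:
```python
from h import *
plan(.615,.1335,.104,86,3)
s=arm.get_state();f=grab('wrist','w2')
s2=arm.get_state();print(np.array(s2['eef_pos'])-s['eef_pos'])
a=cv2.imread('pics/w2.png')[150:300,190:360]; cv2.imwrite('pics/w2c.png',cv2.resize(a,None,fx=4,fy=4,interpolation=cv2.INTER_CUBIC))
```

```text
cur [616.9 129.3 145.4] [-90.    0.2  84.5] F [ 0.6 -0.1  0.3] w 87.7 t 2.25 rows 3
{"dp":[1.4,13.8,0.8],"rotation":[-0.0,-0.5,-0.1]}
{"dp":[1.4,13.8,0.7],"rotation":[-0.0,-0.5,-0.1]}
{"dp":[1.4,13.8,0.7],"rotation":[-0.0,-0.5,-0.1]}
[-2.61737976e-04  5.00358261e-05 -1.76209215e-04]
```

View pics/w2c.png

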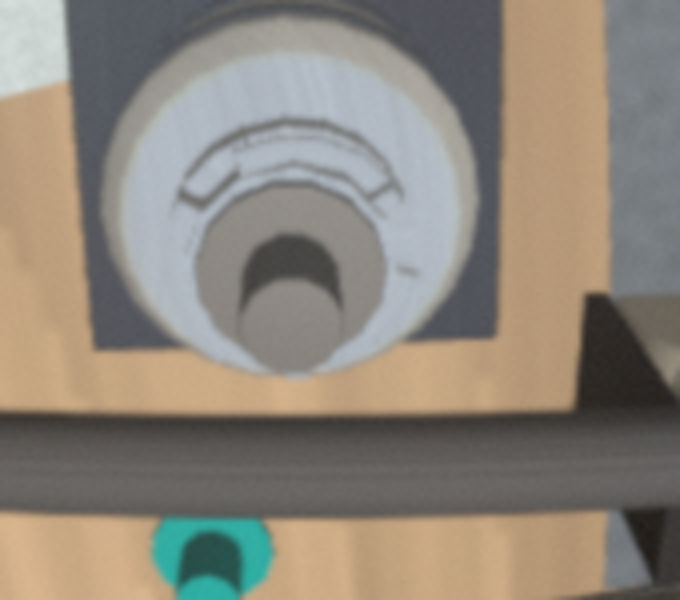

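Run:
```python
from h import *
s=arm.get_state();f=grab('wrist')
print(wray(f,[262.75,231.75],s,.122)[0].round(4),wray(f,[262.75,216.75],s,.098)[0].round(4))
```

```text
[0.6141 0.1348 0.122 ] [0.6138 0.1332 0.098 ]
```

move_arm(deltas=[{"dp": [2, 14, 1], "rotation": [0, 0, 0]}, {"dp": [2, 14, 1], "rotation": [0, 0, 0]}, {"dp": [2, 12, 1], "rotation": [0, 0, 0]}, {"dp": [0, 0, 0], "rotation": [0, 0, 0]}])

```text
t: 2.68
eef_pos: [0.6174, 0.138, 0.1114]
ee_rot: [-1.579, -0.002, 1.478]
force: [-0.2, -0.1, -1.7]
width: 0.0876
```

move_arm(deltas=[{"dp": [-4, 5, 3], "rotation": [0, 0, 0]}, {"dp": [0, 2, 0], "rotation": [0, 0, 0]}, {"dp": [0, 0, 0], "rotation": [0, 0, 0]}])

```text
t: 2.93
eef_pos: [0.6152, 0.1348, 0.1073]
ee_rot: [-1.583, -0.003, 1.48]
force: [0.4, 0.2, 0.9]
width: 0.0877
```

move_arm(deltas=[{"dp": [-1, 4, 1], "rotation": [0.7, 0, 0]}, {"dp": [0, 1, 0], "rotation": [0, 0, 0]}, {"dp": [0, 0, 0], "rotation": [0, 0, 0]}])

```text
t: 3.18
eef_pos: [0.615, 0.1339, 0.104]
ee_rot: [-1.572, -0.005, 1.48]
force: [-0.1, 0.3, -0.0]
width: 0.0879
```

move_arm(deltas=[{"dp": [0, 0, 0], "rotation": [0, 0, 0]}, {"dp": [0, 0, 0], "rotation": [0, 0, 0]}, {"dp": [0, 0, 0], "rotation": [0, 0, 0]}, {"dp": [0, 0, 0], "rotation": [0, 0, 0]}, {"dp": [0, 0, 0], "rotation": [0, 0, 0]}], jaw=255, squeeze=12)

```text
t: 3.6
eef_pos: [0.6156, 0.1337, 0.1044]
ee_rot: [-1.573, -0.005, 1.479]
force: [0.7, 0.0, -0.3]
width: 0.0597
```

move_arm(deltas=[{"dp": [0, 0, 0], "rotation": [0, 0, 0]}, {"dp": [0, 0, 0], "rotation": [0, 0, 0]}, {"dp": [0, 0, 0], "rotation": [0, 0, 0]}, {"dp": [0, 0, 0], "rotation": [0, 0, 0]}, {"dp": [0, 0, 0], "rotation": [0, 0, 0]}])

```text
t: 4.02
eef_pos: [0.6155, 0.1339, 0.1045]
ee_rot: [-1.573, -0.005, 1.479]
force: [-0.1, 1.0, 0.4]
width: 0.0264
```

move_arm(deltas=[{"dp": [0, 0, 0], "rotation": [0, 0, 0]}, {"dp": [0, 0, 0], "rotation": [0, 0, 0]}, {"dp": [0, 0, 0], "rotation": [0, 0, 0]}, {"dp": [0, 0, 0], "rotation": [0, 0, 0]}])

```text
t: 4.35
eef_pos: [0.6155, 0.1338, 0.1045]
ee_rot: [-1.573, -0.005, 1.479]
force: [0.6, -0.8, 0.9]
width: 0.0176
```

move_arm(deltas=[{"dp": [0, -10, 0], "rotation": [0, 0, 0]}, {"dp": [0, -15, 0], "rotation": [0, 0, 0]}, {"dp": [0, -15, 0], "rotation": [0, 0, 0]}, {"dp": [0, 0, 0], "rotation": [0, 0, 0]}])

```text
t: 4.68
eef_pos: [0.6147, 0.1332, 0.1464]
ee_rot: [-1.57, -0.003, 1.479]
force: [0.4, 0.3, 1.1]
width: 0.0175
```

Run:
```python
from h import *
plan(.533,.3347,.14,86,7)
f=grab('wrist','w3');f=grab('scene','s3')
```

```text
cur [614.7 133.2 146.4] [-90.   -0.2  84.8] F [0.4 0.3 1.1] w 17.5 t 4.68 rows 7
{"dp":[27.6,1.0,14.2],"rotation":[-0.0,-0.2,0.0]}
{"dp":[27.6,1.0,14.2],"rotation":[-0.0,-0.2,0.0]}
{"dp":[27.7,1.0,14.1],"rotation":[-0.0,-0.2,0.0]}
{"dp":[27.7,1.0,14.0],"rotation":[-0.0,-0.2,0.0]}
{"dp":[27.8,1.0,13.9],"rotation":[-0.0,-0.2,0.0]}
{"dp":[27.8,0.9,13.8],"rotation":[-0.0,-0.2,0.0]}
{"dp":[27.9,0.9,13.7],"rotation":[-0.0,-0.2,0.0]}
```

View pics/s3.png

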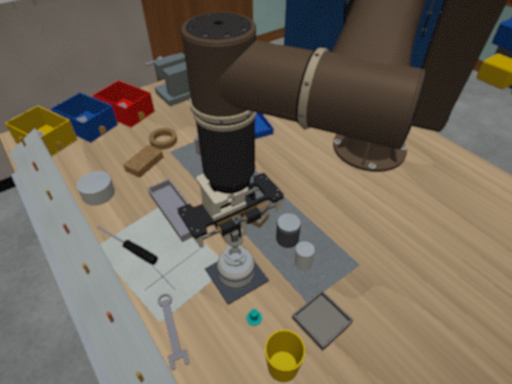

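Gripped at a width of 17.5 mm, the plug has lifted clear. The cup stands close to the dish, so I'll measure it before choosing the yaw there.

Run:
```python
from h import *
for n in ['top','scene']:
    W=np.load(n+'0.npy'); m=(W[...,2]>.07)&(W[...,2]<.1)&(np.hypot(W[...,0]-.64,W[...,1]-.35)<.08)
    q=W[m]; print(n,len(q),q.min(0),q.max(0))
plan(.533,.3347,.14,150,11)
```

```text
top 176 [0.62035588 0.32105167 0.07022349] [0.69509091 0.396699   0.08935937]
scene 503 [0.62471061 0.32055739 0.0700225 ] [0.69947049 0.39495004 0.08843131]
cur [613.4 132.9 143.8] [-89.8  -0.2  84.7] F [ 0.2 -0.9 -1.4] w 17.4 t 4.78 rows 11
{"dp":[17.6,0.4,9.0],"rotation":[-0.0,-5.9,0.0]}
{"dp":[18.4,0.4,7.1],"rotation":[-0.0,-5.9,0.0]}
{"dp":[19.1,0.4,5.2],"rotation":[-0.0,-5.9,0.0]}
{"dp":[19.5,0.4,3.2],"rotation":[-0.0,-5.9,0.0]}
{"dp":[19.7,0.4,1.1],"rotation":[-0.0,-5.9,0.0]}
{"dp":[19.7,0.4,-0.9],"rotation":[-0.0,-5.9,0.0]}
{"dp":[19.5,0.4,-3.0],"rotation":[-0.0,-5.9,0.0]}
{"dp":[19.1,0.4,-5.0],"rotation":[-0.0,-5.9,0.0]}
{"dp":[18.5,0.4,-6.9],"rotation":[-0.0,-5.9,0.0]}
{"dp":[17.7,0.4,-8.8],"rotation":[-0.0,-5.9,0.0]}
{"dp":[16.7,0.4,-10.6],"rotation":[-0.0,-5.9,0.0]}
```

move_arm(deltas=[{"dp": [18, 0, 9], "rotation": [0, -5.9, 0]}, {"dp": [18, 0, 7], "rotation": [0, -5.9, 0]}, {"dp": [19, 0, 5], "rotation": [0, -5.9, 0]}, {"dp": [19, 0, 3], "rotation": [0, -5.9, 0]}, {"dp": [20, 0, 1], "rotation": [0, -5.9, 0]}])

```text
t: 5.2
eef_pos: [0.5749, 0.2228, 0.141]
ee_rot: [-1.564, -0.004, 2.005]
force: [0.5, -0.1, -0.7]
width: 0.0176
```

move_arm(deltas=[{"dp": [20, 0, -1], "rotation": [0, -5.9, 0]}, {"dp": [19, 0, -3], "rotation": [0, -5.9, 0]}, {"dp": [19, 0, -5], "rotation": [0, -5.9, 0]}, {"dp": [18, 0, -7], "rotation": [0, -5.9, 0]}, {"dp": [8, 0, -5], "rotation": [0, -5.9, 0]}])

```text
t: 5.62
eef_pos: [0.5376, 0.3079, 0.1372]
ee_rot: [-1.561, -0.009, 2.547]
force: [0.9, -0.5, -0.0]
width: 0.0179
```

Run:
```python
from h import *
plan(.533,.3347,.06,150,4)
```

```text
cur [537.6 307.9 137.2] [-89.5  -0.5 145.9] F [ 0.9 -0.5 -0. ] w 17.9 t 5.62 rows 4
{"dp":[4.5,19.3,-5.1],"rotation":[-0.1,-1.0,0.1]}
{"dp":[4.5,19.3,-5.1],"rotation":[-0.1,-1.0,0.1]}
{"dp":[4.4,19.3,-5.1],"rotation":[-0.1,-1.0,0.1]}
{"dp":[4.4,19.3,-5.2],"rotation":[-0.1,-1.0,0.1]}
```

move_arm(deltas=[{"dp": [5, 19, -5], "rotation": [0, 0, 0]}, {"dp": [4, 19, -5], "rotation": [0, 0, 0]}, {"dp": [4, 19, -5], "rotation": [0, 0, 0]}, {"dp": [4, 15, -5], "rotation": [0, 0, 0]}, {"dp": [0, 0, 0], "rotation": [0, 0, 0]}])

```text
t: 6.03
eef_pos: [0.5311, 0.3373, 0.0608]
ee_rot: [-1.561, -0.01, 2.558]
force: [-0.6, 0.2, -0.5]
width: 0.0176
```

Run:
```python
from h import *
plan(.533,.3347,.028,146,4)
```

```text
cur [531.1 337.3  60.8] [-89.4  -0.6 146.6] F [-0.6  0.2 -0.5] w 17.6 t 6.03 rows 4
{"dp":[-0.8,8.2,0.2],"rotation":[-0.1,0.1,0.1]}
{"dp":[-0.8,8.2,0.2],"rotation":[-0.1,0.1,0.1]}
{"dp":[-0.8,8.2,0.2],"rotation":[-0.1,0.1,0.1]}
{"dp":[-0.8,8.2,0.2],"rotation":[-0.1,0.1,0.1]}
```

move_arm(deltas=[{"dp": [-1, 12, 0], "rotation": [-0.5, 0, 0.5]}, {"dp": [-1, 10, 0], "rotation": [0, 0, 0]}, {"dp": [0, 7, 0], "rotation": [0, 0, 0]}, {"dp": [0, 3, 0], "rotation": [0, 0, 0]}, {"dp": [0, 0, 0], "rotation": [0, 0, 0]}])

```text
t: 6.45
eef_pos: [0.5322, 0.3347, 0.0267]
ee_rot: [-1.566, -0.002, 2.559]
force: [-0.3, 0.1, -0.6]
width: 0.0174
```

Now I'll open partway, then rise.

move_arm(deltas=[{"dp": [0, 0, 0], "rotation": [0, 0, 0]}, {"dp": [0, 0, 0], "rotation": [0, 0, 0]}, {"dp": [0, 0, 0], "rotation": [0, 0, 0]}, {"dp": [0, 0, 0], "rotation": [0, 0, 0]}], jaw=100)

```text
t: 6.78
eef_pos: [0.5336, 0.3351, 0.0289]
ee_rot: [-1.569, -0.001, 2.558]
force: [-1.0, 0.2, -0.0]
width: 0.0387
```

move_arm(deltas=[{"dp": [0, -12, 0], "rotation": [0, 0, 0]}, {"dp": [0, -30, 0], "rotation": [0, 0, 0]}, {"dp": [0, -40, 0], "rotation": [0, 0, 0]}, {"dp": [0, -40, 0], "rotation": [0, 0, 0]}, {"dp": [0, -20, 0], "rotation": [0, 0, 0]}])

```text
t: 7.2
eef_pos: [0.5318, 0.3326, 0.1748]
ee_rot: [-1.559, -0.002, 2.558]
force: [1.1, 0.6, 1.2]
width: 0.0533
```

Run:
```python
from h import *
grab('scene','s4');grab('top','t4');f=grab('wrist','w4')
plan(.455,-.0475,.17,128)
```

```text
cur [531.4 332.7 172.7] [-89.3  -0.2 146.5] F [ 0.1 -0.1 -0.6] w 53.5 t 7.35 rows 10
{"dp":[-14.6,0.6,35.9],"rotation":[-0.1,1.9,0.0]}
{"dp":[-15.8,0.6,35.4],"rotation":[-0.1,1.9,0.0]}
{"dp":[-16.9,0.6,34.9],"rotation":[-0.1,1.9,0.0]}
{"dp":[-18.0,0.5,34.3],"rotation":[-0.1,1.9,0.0]}
{"dp":[-19.1,0.5,33.7],"rotation":[-0.1,1.9,0.0]}
{"dp":[-20.2,0.4,33.1],"rotation":[-0.1,1.9,0.0]}
{"dp":[-21.3,0.4,32.4],"rotation":[-0.1,1.9,0.0]}
{"dp":[-22.3,0.4,31.7],"rotation":[-0.1,1.9,0.0]}
{"dp":[-23.3,0.3,31.0],"rotation":[-0.1,1.9,0.0]}
{"dp":[-24.3,0.3,30.2],"rotation":[-0.1,1.9,0.0]}
```

View pics/w4.png

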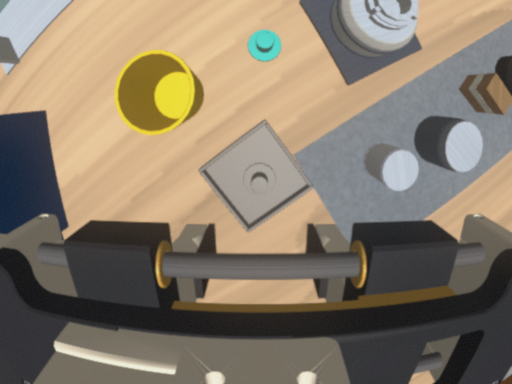

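View pics/t4.png

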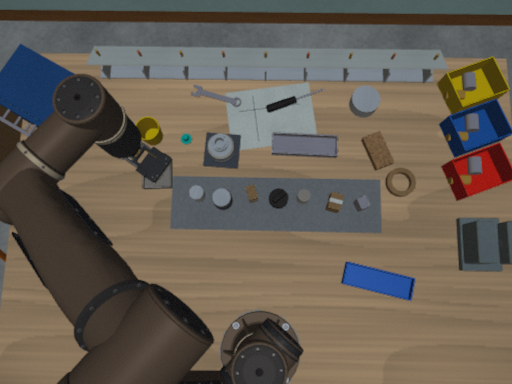

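The plug stands in the dish (wrist image (259,178)). The cap is still at (278,198) in the top view. Next I'll measure the open neck and the cap's bar.

Run:
```python
from h import *
a=cv2.imread('pics/t4.png'); b=cv2.imread('pics/s4.png')
r=lambda im,x,y,w,h,k:cv2.resize(im[y:y+h,x:x+w],None,fx=k,fy=k,interpolation=2)
A=np.hstack([r(a,195,125,50,50,7),r(b,205,235,60,50,7)])
B=np.hstack([r(a,255,175,50,50,7),r(b,215,170,60,50,7)])
cv2.imwrite('pics/neck4.png',np.vstack([A,B])[:600*2])
print(np.vstack([A,B]).shape)
```

```text
(700, 770, 3)
```

View pics/neck4.png

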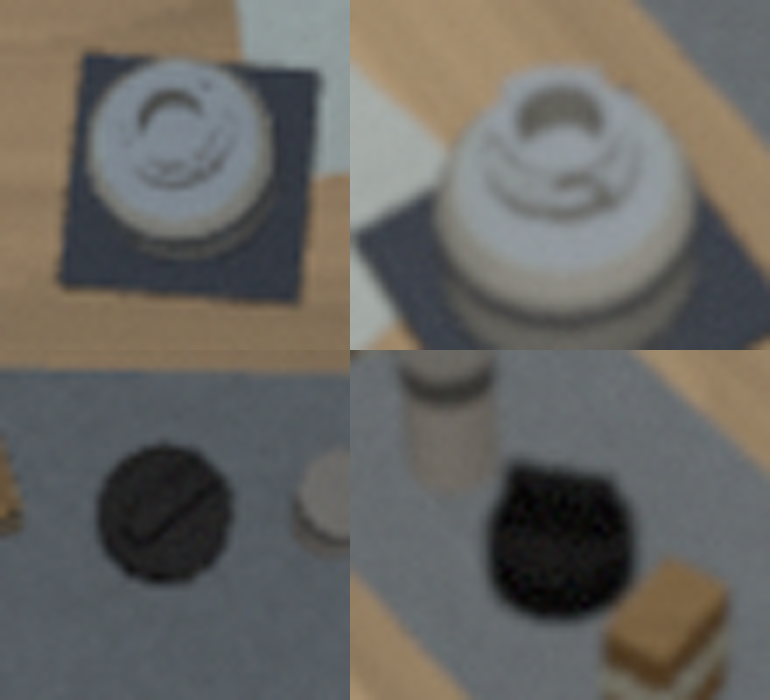

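move_arm(deltas=[{"dp": [-15, 0, 36], "rotation": [0, 1.9, 0]}, {"dp": [-16, 0, 35], "rotation": [0, 1.9, 0]}, {"dp": [-17, 0, 35], "rotation": [0, 1.9, 0]}, {"dp": [-18, 0, 34], "rotation": [0, 1.9, 0]}, {"dp": [-19, 0, 34], "rotation": [0, 1.9, 0]}], jaw=60)

```text
t: 7.77
eef_pos: [0.4914, 0.1417, 0.1731]
ee_rot: [-1.557, -0.002, 2.393]
force: [0.7, -0.5, 0.1]
width: 0.0667
```

move_arm(deltas=[{"dp": [-20, 0, 33], "rotation": [0, 1.9, 0]}, {"dp": [-21, 0, 32], "rotation": [0, 1.9, 0]}, {"dp": [-22, 0, 31], "rotation": [0, 1.9, 0]}, {"dp": [-18, 0, 24], "rotation": [0, 1.9, 0]}, {"dp": [-10, 0, 12], "rotation": [0, 0, 0]}])

```text
t: 8.18
eef_pos: [0.4512, -0.0264, 0.1742]
ee_rot: [-1.553, -0.002, 2.251]
force: [0.0, 0.3, -1.0]
width: 0.0668
```

move_arm(deltas=[{"dp": [0, 0, 0], "rotation": [0, 0, 0]}, {"dp": [0, 0, 0], "rotation": [0, 0, 0]}])

```text
t: 8.35
eef_pos: [0.4487, -0.0301, 0.1742]
ee_rot: [-1.552, -0.002, 2.246]
force: [-1.0, 1.1, 0.9]
width: 0.0668
```

Run:
```python
from h import *
s=arm.get_state();f=grab('wrist','w5')
print(np.round(s['eef_pos'],4),np.degrees(s['ee_rot']).round(1),s['t'])
print(wproj(f,[[.455,-.0475,.026]],s))
a=cv2.imread('pics/w5.png')[:250,130:390]; a=cv2.convertScaleAbs(a,alpha=2.0)
cv2.imwrite('pics/w5c.png',cv2.resize(a,None,fx=2.4,fy=2.4,interpolation=cv2.INTER_CUBIC))
```

```text
[ 0.4487 -0.0301  0.1742] [-8.890e+01 -1.000e-01  1.287e+02] 8.35
[[262.2388799  161.58339386]]
```

View pics/w5c.png

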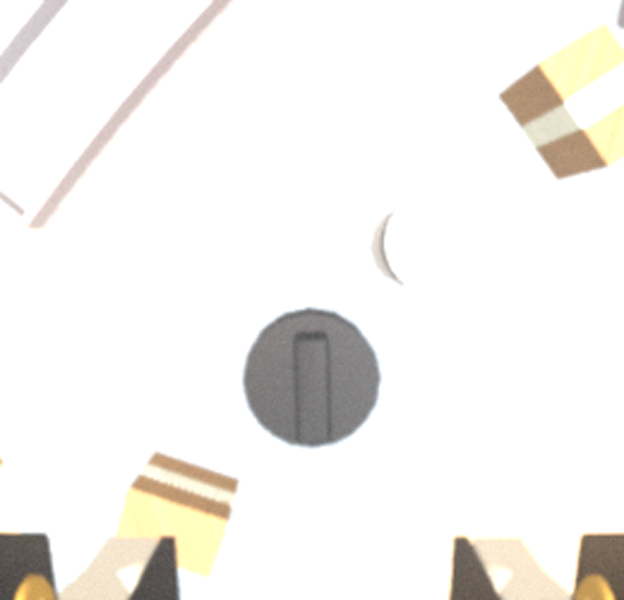

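Run:
```python
from h import *
s=arm.get_state();f=grab('wrist')
g=cv2.cvtColor(cv2.imread('pics/w5.png'),cv2.COLOR_BGR2GRAY)
m=(g<50).astype(np.uint8); m[200:]=0
k,l,st,c=cv2.connectedComponentsWithStats(m)
for i in range(1,k):
    if st[i,4]>300:
        cs,_=cv2.findContours((l==i).astype(np.uint8),0,1); e=cv2.fitEllipse(max(cs,key=len)); print(st[i],c[i],e)
        w=wray(f,e[0],s,.026)[0];print(w)
print('bar top ends',wray(f,[[312/2.4+130,345/2.4],[313/2.4+130,440/2.4]],s,.052).round(4))
print('circle',wray(f,[[260,157.1]],s,.026).round(4))
plan(.455,-.0475,.10,128.7)
```

```text
bar top ends [[ 0.4709 -0.0626  0.052 ]
 [ 0.4465 -0.0326  0.052 ]]
circle [[ 0.4598 -0.0494  0.026 ]]
cur [449.2 -29.1 174.1] [-8.890e+01 -1.000e-01  1.288e+02] F [ 0.6  0.1 -0.5] w 67.1 t 8.45 rows 2
{"dp":[-9.1,37.1,2.8],"rotation":[-0.5,0.0,0.1]}
{"dp":[-9.0,37.1,3.1],"rotation":[-0.5,0.0,0.1]}
```

Run:
```python
from h import *
plan(.459,-.049,.08,129,4)
```

```text
cur [449.2 -29.1 174.1] [-8.890e+01 -1.000e-01  1.288e+02] F [ 0.6  0.1 -0.5] w 67.1 t 8.45 rows 4
{"dp":[-5.5,23.5,0.8],"rotation":[-0.3,-0.1,0.0]}
{"dp":[-5.5,23.5,0.9],"rotation":[-0.3,-0.1,0.0]}
{"dp":[-5.4,23.5,1.0],"rotation":[-0.3,-0.1,0.0]}
{"dp":[-5.4,23.5,1.1],"rotation":[-0.3,-0.1,0.0]}
```

move_arm(deltas=[{"dp": [-5.5, 23, 1], "rotation": [-0.3, 0, 0]}, {"dp": [-5.5, 23, 1], "rotation": [-0.3, 0, 0]}, {"dp": [-5.5, 23, 1], "rotation": [-0.3, 0, 0]}, {"dp": [-4, 15, 1], "rotation": [-0.3, 0, 0]}, {"dp": [0, 0, 0], "rotation": [0, 0, 0]}])

```text
t: 8.87
eef_pos: [0.4621, -0.0433, 0.0886]
ee_rot: [-1.579, -0.0, 2.255]
force: [-0.6, -0.2, -0.5]
width: 0.0671
```

Run:
```python
from h import *
plan(.459,-.049,.029,129,3)
s=arm.get_state();f=grab('wrist','w6')
print('bar predicted',wproj(f,[[.459,-.049,.052]],s))
a=cv2.imread('pics/w6.png')[:300,130:390]; a=cv2.convertScaleAbs(a,alpha=2.0)
cv2.imwrite('pics/w6c.png',cv2.resize(a,None,fx=2,fy=2,interpolation=cv2.INTER_CUBIC))
```

```text
cur [462.1 -43.3  88.6] [-90.4  -0.  129.2] F [-0.6 -0.2 -0.5] w 67.1 t 8.87 rows 3
{"dp":[-0.8,19.8,2.2],"rotation":[0.1,0.1,0.0]}
{"dp":[-0.8,19.8,2.1],"rotation":[0.1,0.1,0.0]}
{"dp":[-0.8,19.9,2.1],"rotation":[0.1,0.1,0.0]}
bar predicted [[267.53002547 212.17682961]]
```

View pics/w6c.png

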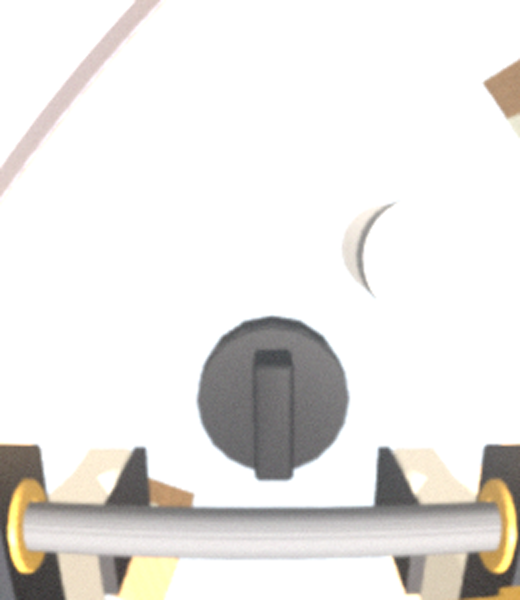

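Run:
```python
from h import *
s=arm.get_state();f=grab('wrist')
print(wray(f,[266.5,210.6],s,.052),wray(f,[(198+348)/4+130,(317+472)/4],s,.026))
```

```text
[[ 0.46054916 -0.04890183  0.052     ]] [[ 0.46146453 -0.05043351  0.026     ]]
```

move_arm(deltas=[{"dp": [0, 20, 2], "rotation": [0.2, 0, 0]}, {"dp": [0, 20, 2], "rotation": [0.2, 0, 0]}, {"dp": [0, 12, 2], "rotation": [0, 0, 0]}, {"dp": [0, 2, 0], "rotation": [0, 0, 0]}, {"dp": [0, 0, 0], "rotation": [0, 0, 0]}])

```text
t: 9.38
eef_pos: [0.4656, -0.042, 0.0419]
ee_rot: [-1.583, 0.007, 2.262]
force: [-0.2, 0.6, 0.1]
width: 0.0666
```

Run:
```python
from h import *
plan(.4605,-.0493,.029,129,2)
```

```text
cur [465.6 -42.   41.9] [-90.7   0.4 129.6] F [-0.2  0.6  0.1] w 66.6 t 9.38 rows 2
{"dp":[-1.2,6.4,4.4],"rotation":[0.3,0.3,-0.2]}
{"dp":[-1.2,6.4,4.3],"rotation":[0.3,0.3,-0.2]}
```

move_arm(deltas=[{"dp": [-1, 5, 6], "rotation": [0.5, 0.3, -0.3]}, {"dp": [-1, 5, 3], "rotation": [0.3, 0.3, -0.1]}, {"dp": [0, 0, 0], "rotation": [0, 0, 0]}, {"dp": [0, 0, 0], "rotation": [0, 0, 0]}])

```text
t: 9.72
eef_pos: [0.4625, -0.0482, 0.0347]
ee_rot: [-1.573, 0.002, 2.253]
force: [-0.1, 0.0, -0.1]
width: 0.067
```

Run:
```python
from h import *
plan(.4605,-.0493,.0295,129,1)
```

```text
cur [462.5 -48.2  34.7] [-9.010e+01  1.000e-01  1.291e+02] F [-0.1  0.  -0.1] w 67.0 t 9.72 rows 1
{"dp":[0.5,5.2,2.3],"rotation":[0.1,0.1,-0.1]}
```

move_arm(deltas=[{"dp": [0.5, 4, 2.5], "rotation": [0, 0, 0]}, {"dp": [0, 2, 0], "rotation": [0, 0, 0]}, {"dp": [0, 0, 0], "rotation": [0, 0, 0]}])

```text
t: 9.97
eef_pos: [0.4608, -0.0495, 0.0291]
ee_rot: [-1.575, 0.002, 2.252]
force: [0.0, 0.8, -0.1]
width: 0.0672
```

move_arm(deltas=[{"dp": [0, 0, 0], "rotation": [0, 0, 0]}, {"dp": [0, 0, 0], "rotation": [0, 0, 0]}, {"dp": [0, 0, 0], "rotation": [0, 0, 0]}, {"dp": [0, 0, 0], "rotation": [0, 0, 0]}, {"dp": [0, 0, 0], "rotation": [0, 0, 0]}], jaw=255, squeeze=25)

```text
t: 10.38
eef_pos: [0.4608, -0.0496, 0.0292]
ee_rot: [-1.574, 0.002, 2.252]
force: [0.1, -0.3, 0.1]
width: 0.0392
```

move_arm(deltas=[{"dp": [0, 0, 0], "rotation": [0, 0, 0]}, {"dp": [0, 0, 0], "rotation": [0, 0, 0]}, {"dp": [0, 0, 0], "rotation": [0, 0, 0]}, {"dp": [0, 0, 0], "rotation": [0, 0, 0]}, {"dp": [0, 0, 0], "rotation": [0, 0, 0]}])

```text
t: 10.8
eef_pos: [0.4611, -0.0495, 0.0293]
ee_rot: [-1.575, 0.003, 2.252]
force: [-0.1, -0.3, 1.1]
width: 0.0141
```

move_arm(deltas=[{"dp": [0, -12, 0], "rotation": [0, 0, 0]}, {"dp": [0, -30, 0], "rotation": [0, 0, 0]}, {"dp": [0, -40, 0], "rotation": [0, 0, 0]}, {"dp": [0, -40, 0], "rotation": [0, 0, 0]}, {"dp": [0, -15, 0], "rotation": [0, 0, 0]}])

```text
t: 11.22
eef_pos: [0.4554, -0.0509, 0.1659]
ee_rot: [-1.56, -0.004, 2.251]
force: [1.8, 1.1, -1.6]
width: 0.0143
```

Run:
```python
from h import *
plan(.577,.181,.17,129)
s=arm.get_state();f=grab('wrist','w7')
a=cv2.imread('pics/w7.png')[100:350,130:390]; a=cv2.convertScaleAbs(a,alpha=2.0)
cv2.imwrite('pics/w7c.png',cv2.resize(a,None,fx=2.4,fy=2.4,interpolation=cv2.INTER_CUBIC))
```

```text
cur [455.4 -50.9 165.9] [-89.4  -0.2 129. ] F [ 1.8  1.1 -1.6] w 14.3 t 11.22 rows 7
{"dp":[14.8,-0.9,-34.3],"rotation":[-0.1,-0.0,0.0]}
{"dp":[14.8,-0.8,-34.3],"rotation":[-0.1,-0.0,0.0]}
{"dp":[14.8,-0.8,-34.3],"rotation":[-0.1,-0.0,0.0]}
{"dp":[14.8,-0.8,-34.3],"rotation":[-0.1,-0.0,0.0]}
{"dp":[14.8,-0.7,-34.4],"rotation":[-0.1,-0.0,0.0]}
{"dp":[14.8,-0.7,-34.4],"rotation":[-0.1,-0.0,0.0]}
{"dp":[14.8,-0.6,-34.4],"rotation":[-0.1,-0.0,0.0]}
```

View pics/w7c.png

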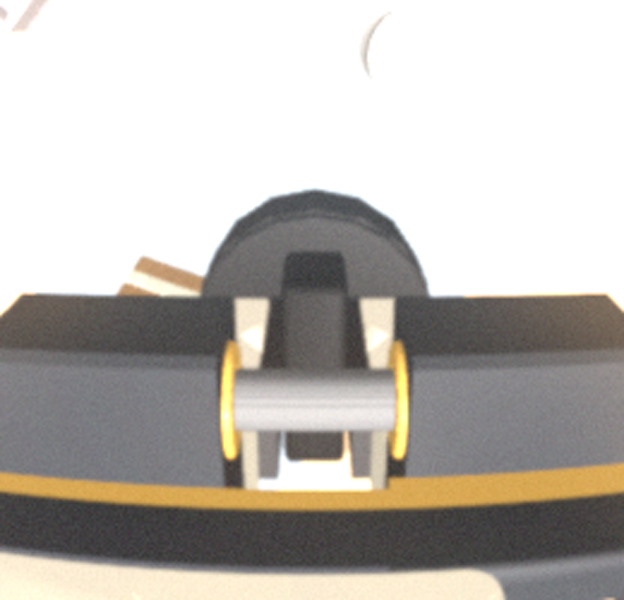

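```bash
cat >> h.py <<'E'
def tool_pt(f,uv,ty):
    """wrist pixel -> tool-frame point at tool y=ty"""
    s={'ee_rot':[0,0,0],'eef_pos':[0,0,0]}
    uv=np.atleast_2d(uv); a=(uv[:,0]-f['cx'])/f['fx'];b=(uv[:,1]-f['cy'])/f['fy'];th=np.hypot(a,b)
    d=np.c_[a*np.sin(th)/th,b*np.sin(th)/th,np.cos(th)]; M=np.array(f['mount']); D=d@M[:3,:3].T;O=M[:3,3]
    return O+D*((ty-O[1])/D[:,1])[:,None]
E
python3 - <<'E'
from h import *
f=grab('wrist')
print((1e3*tool_pt(f,[[261.2,220.8],[261.2,290.8]],-.0228)).round(1))
# roof rim ends: circle far edge
print((1e3*tool_pt(f,[[260.6,100+215/2.4],[260.6,100+190/2.4]],.003)).round(1))
E
```

```text
[[-19.6 -22.8   1.8]
 [ 22.  -22.8   1.8]]
[[-28.2   3.    1.5]
 [-34.2   3.    1.5]]
```

move_arm(deltas=[{"dp": [15, -1, -34], "rotation": [0, 0, 0]}, {"dp": [15, -1, -34], "rotation": [0, 0, 0]}, {"dp": [15, -1, -34], "rotation": [0, 0, 0]}, {"dp": [15, -1, -34], "rotation": [0, 0, 0]}, {"dp": [15, -1, -34], "rotation": [0, 0, 0]}])

```text
t: 11.73
eef_pos: [0.5366, 0.1142, 0.1636]
ee_rot: [-1.557, -0.008, 2.24]
force: [1.1, -1.4, -0.9]
width: 0.0139
```

move_arm(deltas=[{"dp": [15, 0, -34], "rotation": [0, 0, 0]}, {"dp": [8, 0, -16], "rotation": [-0.5, 0, 0]}, {"dp": [0, 0, 0], "rotation": [0, 0, 0]}, {"dp": [0, 0, 0], "rotation": [0, 0, 0]}, {"dp": [0, 0, 0], "rotation": [0, 0, 0]}])

```text
t: 12.15
eef_pos: [0.5613, 0.1708, 0.1531]
ee_rot: [-1.554, -0.011, 2.244]
force: [0.2, 0.2, -1.3]
width: 0.014
```

Run:
```python
from h import *
s=arm.get_state();f=grab('wrist','w8')
print(np.round(s['eef_pos'],4),np.degrees(s['ee_rot']).round(1),s['t'])
print(wproj(f,[[.615,.134,.094]],s))
```

```text
[0.5613 0.1708 0.1531] [-89.1  -0.6 128.6] 12.15
[[230.84239921 123.0786101 ]]
```

View pics/w8.png

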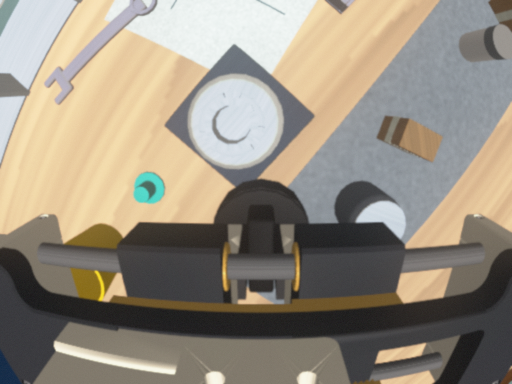

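Run:
```python
from h import *
a=cv2.imread('pics/w8.png')[40:190,160:320]
cv2.imwrite('pics/w8c.png',cv2.resize(a,None,fx=4.5,fy=4,interpolation=cv2.INTER_CUBIC)); 
cv2.imwrite('pics/w8c.png',cv2.resize(a,None,fx=4,fy=4,interpolation=cv2.INTER_CUBIC))
```

```text
(no output)
```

View pics/w8c.png

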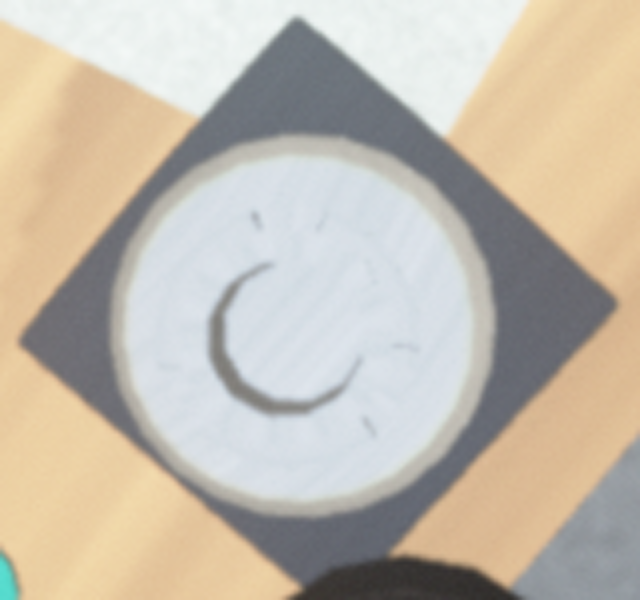

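Run:
```python
from h import *
s=arm.get_state();f=grab('wrist')
print(np.round(s['eef_pos'],4),np.degrees(s['ee_rot']).round(1),s['t'])
P=lambda x,y:[160+x/4,40+y/4]
for n,(x,y),z in [('bore',(287,336),.094),('bodyin',(299,327),.070),('bodyout',(303,325),.06)]:
    print(n,wray(f,P(x,y),s,z)[0].round(4))
c=wray(f,[P(298,17),P(617,303),P(330,600),P(20,340)],s,.006);print(c.round(4),'square ctr from L/R',((c[1]+c[3])/2).round(4))
```

```text
[0.561  0.1703 0.153 ] [-89.   -0.6 128.5] 12.2
bore [0.6137 0.1336 0.094 ]
bodyin [0.6135 0.1331 0.07  ]
bodyout [0.6133 0.1331 0.06  ]
[[0.6647 0.0757 0.006 ]
 [0.5552 0.0827 0.006 ]
 [0.5642 0.191  0.006 ]
 [0.6719 0.1854 0.006 ]] square ctr from L/R [0.6136 0.134  0.006 ]
```

Run:
```python
from h import *
plan(.6159,.1335,.145,129,4)
```

```text
cur [561.2 170.1 153.6] [-89.1  -0.6 128.5] F [-0.8  0.2 -0.9] w 13.9 t 12.25 rows 4
{"dp":[-15.7,1.9,-5.0],"rotation":[-0.2,-0.1,0.2]}
{"dp":[-15.7,2.0,-5.0],"rotation":[-0.2,-0.1,0.2]}
{"dp":[-15.7,2.0,-4.9],"rotation":[-0.2,-0.1,0.2]}
{"dp":[-15.7,2.1,-4.9],"rotation":[-0.2,-0.1,0.2]}
```

move_arm(deltas=[{"dp": [-16, 1, -5], "rotation": [-0.4, 0, 0.3]}, {"dp": [-16, 1, -5], "rotation": [-0.3, 0, 0.3]}, {"dp": [-14, 1, -5], "rotation": [-0.2, 0, 0]}, {"dp": [-7, 0, -2], "rotation": [0, 0, 0]}, {"dp": [0, 0, 0], "rotation": [0, 0, 0]}])

```text
t: 12.67
eef_pos: [0.6091, 0.1334, 0.1511]
ee_rot: [-1.572, -0.0, 2.24]
force: [0.1, 1.1, -2.3]
width: 0.0138
```

Run:
```python
from h import *
plan(.6159,.1335,.130,129,2)
```

```text
cur [609.1 133.4 151.1] [-90.1  -0.  128.3] F [ 0.1  1.1 -2.3] w 13.8 t 12.67 rows 2
{"dp":[-2.1,10.6,-2.7],"rotation":[0.0,-0.3,0.0]}
{"dp":[-2.1,10.6,-2.7],"rotation":[0.0,-0.3,0.0]}
```

move_arm(deltas=[{"dp": [-3, 10, -4], "rotation": [0, 0, 0]}, {"dp": [-2, 8, -3], "rotation": [0, 0, 0]}, {"dp": [0, 0, 0], "rotation": [0, 0, 0]}, {"dp": [0, 0, 0], "rotation": [0, 0, 0]}])

```text
t: 13.0
eef_pos: [0.6184, 0.1326, 0.1309]
ee_rot: [-1.572, -0.001, 2.237]
force: [-1.4, -0.9, -0.4]
width: 0.014
```

Run:
```python
from h import *
plan(.6159,.1335,.126,129,1)
```

```text
cur [618.4 132.6 130.9] [-90.1  -0.  128.2] F [-1.4 -0.9 -0.4] w 14.0 t 13.0 rows 1
{"dp":[2.3,4.9,1.4],"rotation":[0.1,-0.8,0.0]}
```

move_arm(deltas=[{"dp": [2, 3, 1], "rotation": [0, 0, 0]}, {"dp": [0.5, 2, 0.5], "rotation": [0, 0, 0]}, {"dp": [0, 0, 0], "rotation": [0, 0, 0]}])

```text
t: 13.25
eef_pos: [0.6146, 0.1344, 0.1247]
ee_rot: [-1.57, -0.001, 2.238]
force: [0.0, 0.4, -1.6]
width: 0.0137
```

Run:
```python
from h import *
plan(.6159,.1335,.120,129,1)
f=grab('wrist','w9')
```

```text
cur [614.6 134.4 124.7] [-9.000e+01 -1.000e-01  1.282e+02] F [ 0.   0.4 -1.6] w 13.7 t 13.25 rows 1
{"dp":[-1.5,4.7,-0.5],"rotation":[-0.0,-0.8,0.1]}
```

View pics/w9.png

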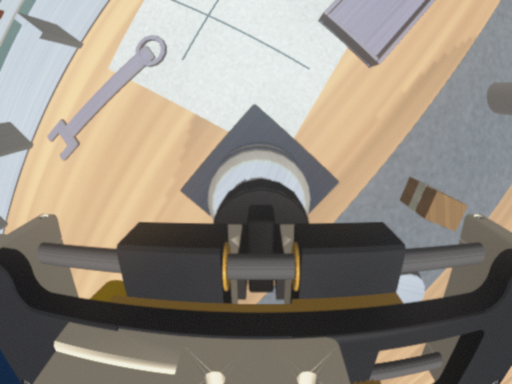

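Run:
```python
from h import *
a=cv2.imread('pics/w9.png')[95:235,170:350]
a=cv2.convertScaleAbs(a,alpha=1.3)
cv2.imwrite('pics/w9c.png',cv2.resize(a,None,fx=4.2,fy=4.2,interpolation=cv2.INTER_CUBIC))
```

```text
(no output)
```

View pics/w9c.png

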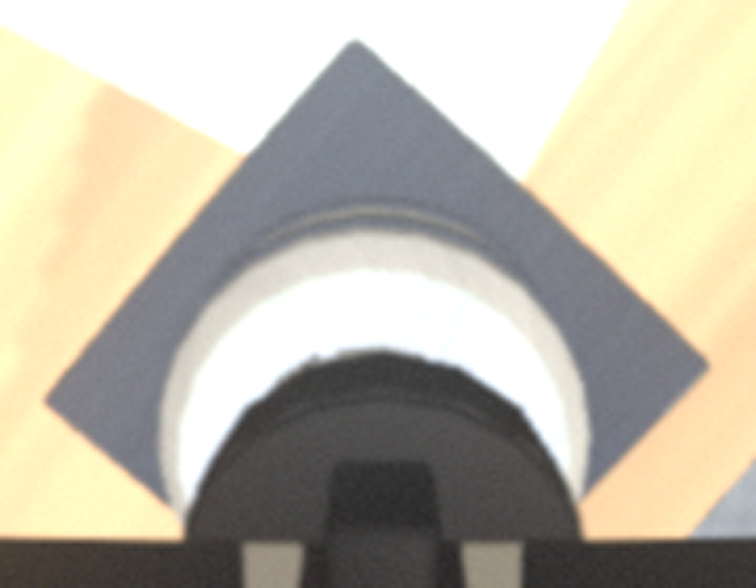

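Run:
```python
from h import *
f=grab('wrist')
for n,x,y,h in [('body',374,435,.06),('bodyin',376.5,440,.07)]:
    print(n,(1e3*tool_pt(f,[170+x/4.2,95+y/4.2],.1247-h)).round(1))
print('cap',(1e3*tool_pt(f,[261.5,95+530/4.2],.003)).round(1),'barTop',(1e3*tool_pt(f,[261.4,95+560/4.2],-.0228)).round(1))
# base corners
c=np.array([[355,40],[710,365],[45,400]])/4.2+[170,95]
print((1e3*tool_pt(f,c,.1247-.006)).round(1))
plan(.6159,.1335,.120,129,1)
```

```text
body [[-3.6 64.7  0.2]]
bodyin [[-5.8 54.7  0.8]]
cap [[-9.1  3.   2. ]] barTop [[-15.6 -22.8   1.9]]
[[-77.  118.7  -4. ]
 [ -3.6 118.7  78.6]
 [  4.8 118.7 -77.8]]
cur [614.9 134.4 125.2] [-9.000e+01 -1.000e-01  1.282e+02] F [ 0.2  0.2 -1.9] w 13.7 t 13.35 rows 1
{"dp":[-1.3,5.2,-0.2],"rotation":[0.0,-0.8,0.1]}
```

move_arm(deltas=[{"dp": [-0.6, 1, -1], "rotation": [0, 0, 0]}, {"dp": [0, 2, 0], "rotation": [0, 0, 0]}, {"dp": [0, 1, 0], "rotation": [0, 0, 0]}, {"dp": [0, 0, 0], "rotation": [0, 0, 0]}])

```text
t: 13.68
eef_pos: [0.6165, 0.1352, 0.1219]
ee_rot: [-1.573, -0.001, 2.239]
force: [0.5, 0.2, -1.5]
width: 0.0137
```

move_arm(deltas=[{"dp": [-0.6, 2, 0.4], "rotation": [0, 0, 0]}, {"dp": [0, 1, 0], "rotation": [0, 0, 0]}, {"dp": [0, 0, 0], "rotation": [0, 0, 0]}])

```text
t: 13.93
eef_pos: [0.6167, 0.1344, 0.1187]
ee_rot: [-1.573, -0.001, 2.238]
force: [-0.1, -0.9, -1.1]
width: 0.0141
```

move_arm(deltas=[{"dp": [0, 1, 0], "rotation": [0, 0, 0]}, {"dp": [0, 1, 0], "rotation": [0, 0, 0]}, {"dp": [0, 0, 0], "rotation": [0, 0, 0]}])

```text
t: 14.18
eef_pos: [0.6167, 0.1342, 0.1164]
ee_rot: [-1.573, -0.001, 2.238]
force: [-0.5, -0.1, -1.6]
width: 0.0137
```

move_arm(deltas=[{"dp": [0, 1, 0], "rotation": [0, 0, 0]}, {"dp": [0, 1, 0], "rotation": [0, 0, 0]}, {"dp": [0, 0, 0], "rotation": [0, 0, 0]}])

```text
t: 14.43
eef_pos: [0.6167, 0.1343, 0.1142]
ee_rot: [-1.573, -0.001, 2.238]
force: [-1.4, -0.5, -1.0]
width: 0.0142
```

move_arm(deltas=[{"dp": [0, 1, 0], "rotation": [0, 0, 0]}, {"dp": [0, 1, 0], "rotation": [0, 0, 0]}, {"dp": [0, 0, 0], "rotation": [0, 0, 0]}])

```text
t: 14.68
eef_pos: [0.6167, 0.1342, 0.112]
ee_rot: [-1.573, -0.001, 2.238]
force: [0.6, -0.0, -1.7]
width: 0.0139
```

move_arm(deltas=[{"dp": [0, 1, 0], "rotation": [0, 0, 0]}, {"dp": [0, 1, 0], "rotation": [0, 0, 0]}, {"dp": [0, 0, 0], "rotation": [0, 0, 0]}])

```text
t: 14.93
eef_pos: [0.617, 0.1343, 0.1113]
ee_rot: [-1.574, 0.0, 2.239]
force: [0.1, 0.3, -0.7]
width: 0.0137
```

move_arm(deltas=[{"dp": [0, 1.5, 0], "rotation": [0, 0, 0]}, {"dp": [0, 1.5, 0], "rotation": [0, 0, 0]}, {"dp": [0, 0, 0], "rotation": [0, 0, 0]}])

```text
t: 15.18
eef_pos: [0.6175, 0.1344, 0.1114]
ee_rot: [-1.575, 0.001, 2.24]
force: [-0.0, -0.1, -1.6]
width: 0.0137
```

move_arm(deltas=[{"dp": [0, 0.3, 0], "rotation": [0, -3, 0]}, {"dp": [0, 0.3, 0], "rotation": [0, -3, 0]}])

```text
t: 15.35
eef_pos: [0.6177, 0.1346, 0.1112]
ee_rot: [-1.576, 0.002, 2.346]
force: [-0.6, 1.0, 1.9]
width: 0.0136
```

Run:
```python
from h import *
s=arm.get_state(); print(np.round(s['eef_pos'],4),np.degrees(s['ee_rot']).round(2),np.round(s['force'],1),np.round(s['moment'],2),s['width'])
```

```text
[0.6177 0.1346 0.1112] [-9.0320e+01  1.2000e-01  1.3443e+02] [-0.6  1.   1.9] [ 0.17  0.49 -0.07] 0.013551234481304852
```

move_arm(deltas=[{"dp": [0, 0.2, 0.4], "rotation": [0.3, -4, 0]}, {"dp": [0, 0.2, 0.3], "rotation": [0, -4, 0]}, {"dp": [0, 0.2, 0], "rotation": [0, -4, 0]}])

```text
t: 15.6
eef_pos: [0.6176, 0.1343, 0.1112]
ee_rot: [-1.572, 0.003, 2.562]
force: [-0.7, -0.4, 3.0]
width: 0.0157
```

```bash
cat > st.py <<'E'
from h import *
s=arm.get_state(); print(np.round(np.array(s['eef_pos'])*1e3,1),np.degrees(s['ee_rot']).round(2),'F',np.round(s['force'],1),'M',np.round(s['moment'],2),'w',round(s['width']*1e3,1),'q6',round(s['q'][5],2),'t',round(s['t'],2))
E
python3 st.py
```

```text
[617.6 134.3 111.2] [-90.07   0.16 146.8 ] F [-0.7 -0.4  3. ] M [-0.04  0.62 -0.87] w 15.7 q6 0.47 t 15.6
```

The height is exactly +14 over the mouth, and a counterclockwise turn is blocked with a −0.87 Nm torque and no climb. So the cap went straight into the thread start and met the stop's back. Now I'll turn it forward.

move_arm(deltas=[{"dp": [0, 0.2, 0.5], "rotation": [0, 4, 0]}, {"dp": [0, 0.2, 0], "rotation": [0, 5, 0]}, {"dp": [0, 0.2, 0], "rotation": [0, 5, 0]}, {"dp": [0, 0.2, 0], "rotation": [0, 5, 0]}], squeeze=35)

```text
t: 15.93
eef_pos: [0.6186, 0.1341, 0.1112]
ee_rot: [-1.576, 0.003, 2.225]
force: [-0.8, 0.2, 1.3]
width: 0.0138
```

```bash
python3 st.py
```

```text
[618.6 134.1 111.2] [-90.29   0.17 127.5 ] F [-0.8  0.2  1.3] M [-0.16 -0.04  0.05] w 13.8 q6 0.13 t 15.93
```

move_arm(deltas=[{"dp": [-0.5, 0.3, 1], "rotation": [0.3, 5, 0]}, {"dp": [0, 0.3, 0.3], "rotation": [0, 5, 0]}, {"dp": [0, 0.3, 0], "rotation": [0, 5, 0]}, {"dp": [0, 0.3, 0], "rotation": [0, 5, 0]}])

```text
t: 16.27
eef_pos: [0.6178, 0.1321, 0.111]
ee_rot: [-1.571, 0.004, 1.859]
force: [-2.3, -1.2, 3.4]
width: 0.014
```

```bash
python3 st.py
```

```text
[617.8 132.1 111. ] [-90.02   0.23 106.53] F [-2.3 -1.2  3.4] M [-0.57  0.99  0.07] w 14.0 q6 -0.24 t 16.27
```

move_arm(deltas=[{"dp": [2, 0.3, 0.4], "rotation": [0, 3, 0]}, {"dp": [0.5, 0.5, 0], "rotation": [0, 4, 0]}, {"dp": [0.4, 0.5, 0], "rotation": [0, 4, 0]}])

```text
t: 16.52
eef_pos: [0.618, 0.1343, 0.1106]
ee_rot: [-1.575, 0.005, 1.656]
force: [1.1, -0.1, 0.7]
width: 0.0135
```

```bash
python3 st.py
```

```text
[618.  134.3 110.6] [-90.22   0.26  94.9 ] F [ 1.1 -0.1  0.7] M [-0.23 -0.4  -0.02] w 13.5 q6 -0.44 t 16.52
```

move_arm(deltas=[{"dp": [0.3, 0.5, 0.6], "rotation": [0.2, 5, -0.2]}, {"dp": [0.4, 0.5, 0], "rotation": [0, 5, 0]}, {"dp": [0.4, 0.6, 0], "rotation": [0, 5, 0]}, {"dp": [0.4, 0.6, 0], "rotation": [0, 5, 0]}])

```text
t: 16.85
eef_pos: [0.6179, 0.1336, 0.1089]
ee_rot: [-1.573, 0.004, 1.292]
force: [-1.9, -2.4, 3.5]
width: 0.0137
```

```bash
python3 st.py
python3 - <<'E'
from h import *
grab('scene','s10');f=grab('wrist','w10')
E
```

```text
[617.9 133.6 108.9] [-90.11   0.22  74.01] F [-1.9 -2.4  3.5] M [-1.05  0.77  0.11] w 13.7 q6 -0.81 t 16.85
```

View pics/w10.png

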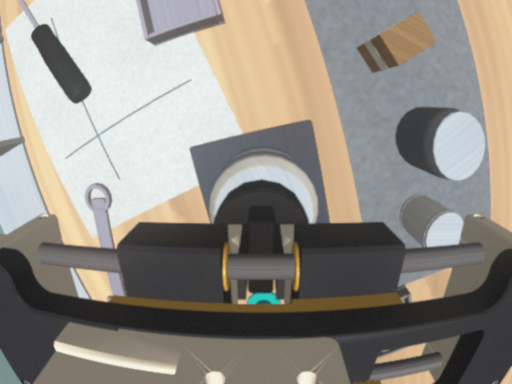

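It's sinking as expected (z 111.2 → 108.9 mm), so I'll keep turning.

move_arm(deltas=[{"dp": [0.4, 0.5, 0.6], "rotation": [0.1, 5, -0.2]}, {"dp": [0.4, 0.5, 0], "rotation": [0, 5, 0]}, {"dp": [0.4, 0.5, 0], "rotation": [0, 5, 0]}, {"dp": [0.4, 0.5, 0], "rotation": [0, 5, 0]}])

```text
t: 17.28
eef_pos: [0.6173, 0.1333, 0.1075]
ee_rot: [-1.571, 0.003, 0.949]
force: [-3.0, -1.3, 3.4]
width: 0.0136
```

```bash
python3 st.py
```

```text
[617.3 133.3 107.5] [-90.03   0.17  54.37] F [-3.  -1.3  3.4] M [-0.51  1.04  0.11] w 13.6 q6 -1.15 t 17.28
```

move_arm(deltas=[{"dp": [0.4, 0.5, 0.3], "rotation": [0.1, 4, 0]}, {"dp": [0.4, 0.4, 0], "rotation": [0, 4, 0]}])

```text
t: 17.45
eef_pos: [0.617, 0.1333, 0.1069]
ee_rot: [-1.57, 0.005, 0.809]
force: [-2.7, -1.0, 3.5]
width: 0.0139
```

```bash
python3 st.py
```

```text
[617.  133.3 106.9] [-89.97   0.26  46.35] F [-2.7 -1.   3.5] M [-0.65  1.31  0.07] w 13.9 q6 -1.28 t 17.45
```

move_arm(deltas=[{"dp": [0.2, 0.5, 0], "rotation": [0, 4, 0]}, {"dp": [0.2, 0.4, 0], "rotation": [0, 4, 0]}])

```text
t: 17.62
eef_pos: [0.6158, 0.1331, 0.1064]
ee_rot: [-1.57, 0.007, 0.67]
force: [-7.2, 0.5, 7.0]
width: 0.0136
```

```bash
python3 st.py
```

```text
[615.8 133.1 106.4] [-89.96   0.42  38.41] F [-7.2  0.5  7. ] M [0.53 2.44 0.68] w 13.6 q6 -1.42 t 17.62
```

move_arm(deltas=[{"dp": [0.2, 0.5, 0], "rotation": [0, 4, 0]}, {"dp": [0.2, 0.4, 0], "rotation": [0, 4, 0]}])

```text
t: 17.78
eef_pos: [0.6159, 0.1337, 0.1065]
ee_rot: [-1.571, 0.007, 0.535]
force: [-0.5, -0.8, 1.2]
width: 0.015
```

```bash
python3 st.py
```

```text
[615.9 133.7 106.5] [-90.03   0.4   30.64] F [-0.5 -0.8  1.2] M [ 0.2  -0.04  1.07] w 15.0 q6 -1.56 t 17.78
```

move_arm(deltas=[{"dp": [0, 0.2, 0], "rotation": [0, -3, 0]}, {"dp": [0, 0, 0], "rotation": [0, 0, 0]}, {"dp": [0, 0.2, 0], "rotation": [0, 4, 0]}, {"dp": [0, 0, 0], "rotation": [0, 2, 0]}], squeeze=50)

```text
t: 18.12
eef_pos: [0.6159, 0.1339, 0.1065]
ee_rot: [-1.573, 0.007, 0.494]
force: [-0.4, -1.6, 0.2]
width: 0.0152
```

```bash
python3 st.py
```

```text
[615.9 133.9 106.5] [-90.12   0.4   28.31] F [-0.4 -1.6  0.2] M [-0.22  0.44  1.58] w 15.2 q6 -1.6 t 18.12
```

The cap is jammed at the stop: torque 1.6 Nm, z steady, height +9.2. Releasing now.

move_arm(deltas=[{"dp": [0, 0, 0], "rotation": [0, -3, 0]}, {"dp": [0, 0, 0], "rotation": [0, 0, 0]}, {"dp": [0, 0, 0], "rotation": [0, 0, 0]}, {"dp": [0, 0, 0], "rotation": [0, 0, 0]}], jaw=120, squeeze=20)

```text
t: 18.45
eef_pos: [0.6167, 0.135, 0.1063]
ee_rot: [-1.572, 0.005, 0.548]
force: [1.1, -0.5, 0.7]
width: 0.0365
```

move_arm(deltas=[{"dp": [0, 0, 0], "rotation": [0, 0, 0]}, {"dp": [0, -10, 0], "rotation": [0, 0, 0]}, {"dp": [0, -30, 0], "rotation": [0, 0, 0]}, {"dp": [0, -40, 0], "rotation": [0, 0, 0]}, {"dp": [0, -20, 0], "rotation": [0, 0, 0]}])

```text
t: 18.87
eef_pos: [0.6142, 0.1339, 0.2049]
ee_rot: [-1.571, 0.016, 0.545]
force: [0.8, -0.3, 1.4]
width: 0.0463
```

```bash
python3 st.py
python3 - <<'E'
from h import *
f=grab('wrist','w11')
g=grab('scene','s11')
W=pts(g); m=(np.hypot(W[...,0]-.616,W[...,1]-.134)<.025)&(W[...,2]>.09)&(W[...,2]<.16)
q=W[m]; print(len(q),np.percentile(q[:,2],[5,25,50,75,95]).round(4))
a=cv2.imread('pics/s11.png')[190:300,190:310]; a=cv2.convertScaleAbs(a,alpha=1.5)
cv2.imwrite('pics/s11c.png',cv2.resize(a,None,fx=5,fy=5,interpolation=cv2.INTER_CUBIC))
E
```

```text
[614.2 133.9 204.9] [-89.99   0.92  31.21] F [ 0.8 -0.3  1.4] M [ 0.19 -0.41  0.01] w 46.3 q6 -1.55 t 18.87
384 [0.1023 0.1037 0.1061 0.128  0.1306]
```

View pics/w11.png

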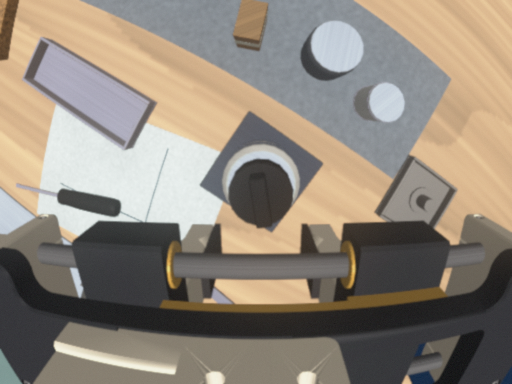

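View pics/s11c.png

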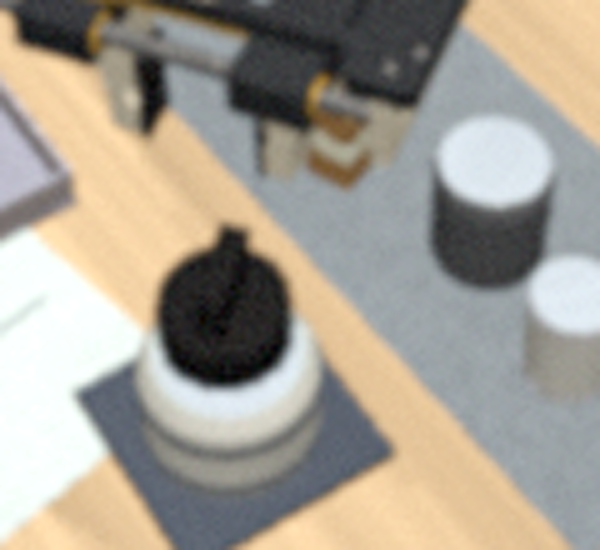

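The cap sits home: its roof is at about 103–104 mm and the bar top at about 130 mm. The plug is still in the dish. Now I'll measure the goods in both fixed views.

Run:
```python
from h import *
for n in ['top','scene']:
    W=np.load(n+'0.npy');H=W[...,2]
    print(n)
    for nm,c,h in [('tin',(.465,.201),.060),('can',(.449,.1225),.07),('slim',(.468,.033),.058),('jar',(.4595,-.1246),.066),('wide',(.4455,-.221),.062),('bar',(.443,-.303),.064)]:
        m=(np.hypot(W[...,0]-c[0],W[...,1]-c[1])<.045)&(H>h-.004)&(H<h+.009)
        k,l,st,cc=cv2.connectedComponentsWithStats(m.astype(np.uint8)); i=1+np.argmax(st[1:,4]); q=W[l==i]
        r=cv2.minAreaRect((q[:,:2]*1000).astype(np.float32)); print(nm,len(q),np.round(r[0],1),np.round(r[1],1),round(r[2],1),'z',np.median(q[:,2]).round(4))
plan(.467,.202,.15,88)
```

```text
top
tin 142 [464.8 201. ] [41.5 39.8] 3.0 z 0.0603
can 233 [449.1 123.4] [52.8 51.4] 1.5 z 0.0697
slim 122 [468.9  33.3] [44.6 27.7] 17.7 z 0.0582
jar 118 [ 459.5 -124.6] [34.6 36.2] 2.1 z 0.0659
wide 188 [ 445.5 -221. ] [37.8 50.4] 74.7 z 0.062
bar 104 [ 443.2 -302.9] [35.2 29.9] 23.0 z 0.0638
scene
tin 242 [470.7 201.8] [43.2 41.8] 3.3 z 0.0603
can 323 [453.9 122.5] [54.7 53.7] 1.8 z 0.0705
slim 161 [474.3  32.8] [46.4 28.6] 19.1 z 0.0584
jar 122 [ 465.  -124.7] [38.4 37.8] 11.1 z 0.0669
wide 162 [ 451.5 -222.4] [41.9 51.3] 73.5 z 0.063
bar 79 [ 449.8 -304.3] [35.7 32.5] 24.4 z 0.0646
cur [615.2 134.5 205.7] [-90.    0.7  31.2] F [-0.   1.1 -0. ] w 46.3 t 18.97 rows 9
{"dp":[-10.1,6.3,14.9],"rotation":[-0.0,-6.3,-0.1]}
{"dp":[-8.4,6.3,16.0],"rotation":[-0.0,-6.3,-0.1]}
{"dp":[-6.6,6.3,16.8],"rotation":[-0.0,-6.3,-0.1]}
{"dp":[-4.7,6.3,17.4],"rotation":[-0.0,-6.3,-0.1]}
{"dp":[-2.8,6.2,17.9],"rotation":[-0.0,-6.3,-0.1]}
{"dp":[-0.8,6.2,18.1],"rotation":[-0.0,-6.3,-0.1]}
{"dp":[1.2,6.2,18.0],"rotation":[-0.0,-6.3,-0.1]}
{"dp":[3.1,6.2,17.8],"rotation":[-0.0,-6.3,-0.1]}
{"dp":[5.1,6.2,17.4],"rotation":[-0.0,-6.3,-0.1]}
```

move_arm(deltas=[{"dp": [-10, 2, 15], "rotation": [0, -6.3, -0.1]}, {"dp": [-8, 4, 16], "rotation": [0, -6.3, -0.1]}, {"dp": [-7, 4, 17], "rotation": [0, -6.3, -0.1]}, {"dp": [-5, 4, 17], "rotation": [0, -6.3, -0.1]}, {"dp": [-3, 4, 18], "rotation": [0, -6.3, -0.1]}], jaw=40)

```text
t: 19.38
eef_pos: [0.5332, 0.1717, 0.1906]
ee_rot: [-1.57, -0.003, 1.109]
force: [0.2, 0.1, -0.9]
width: 0.0718
```

move_arm(deltas=[{"dp": [-1, 6, 18], "rotation": [0, -6.3, 0]}, {"dp": [1, 6, 18], "rotation": [0, -6.3, 0]}, {"dp": [3, 6, 18], "rotation": [0, -6.3, 0]}, {"dp": [3, 6, 10], "rotation": [0, -5, 0]}, {"dp": [0, 0, 0], "rotation": [0, 0, 0]}])

```text
t: 19.8
eef_pos: [0.4674, 0.198, 0.1665]
ee_rot: [-1.57, -0.004, 1.553]
force: [-0.8, 0.2, -0.8]
width: 0.0741
```

Run:
```python
from h import *
plan(.4678,.2014,.09,88,4)
s=arm.get_state(); f=grab('wrist','w12'); print(wproj(f,[[.4678,.2014,.06]],s))
```

```text
cur [467.4 198.  166.5] [-90.   -0.2  89. ] F [-0.8  0.2 -0.8] w 74.1 t 19.8 rows 4
{"dp":[0.8,19.1,-0.1],"rotation":[-0.0,0.2,0.1]}
{"dp":[0.8,19.1,-0.1],"rotation":[-0.0,0.2,0.1]}
{"dp":[0.8,19.1,-0.1],"rotation":[-0.0,0.2,0.1]}
{"dp":[0.8,19.1,-0.1],"rotation":[-0.0,0.2,0.1]}
[[258.4867356  193.01502747]]
```

View pics/w12.png

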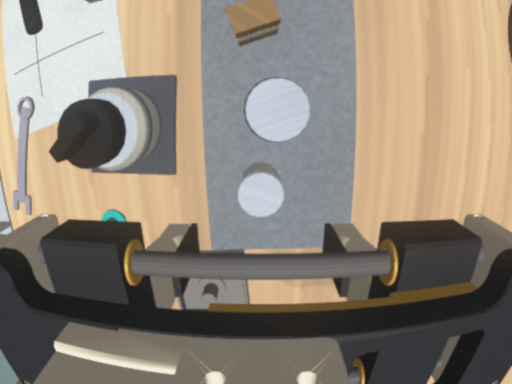

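The wrist view shows the tin's top at (261,194). I predicted (258.5,193), which fits the known wrist bias. Going down.

move_arm(deltas=[{"dp": [1, 25, 0], "rotation": [0, 0, 0]}, {"dp": [1, 30, 0], "rotation": [0, 0, 0]}, {"dp": [1, 30, 0], "rotation": [0, 0, 0]}, {"dp": [0, 24, 0], "rotation": [0, 0, 0]}, {"dp": [0, 0, 0], "rotation": [0, 0, 0]}])

```text
t: 20.27
eef_pos: [0.4747, 0.2042, 0.06]
ee_rot: [-1.581, -0.012, 1.534]
force: [-0.4, -0.8, 0.5]
width: 0.0738
```

Run:
```python
from h import *
plan(.4678,.2014,.0325,88,1)
```

```text
cur [474.7 204.2  60. ] [-90.6  -0.7  87.9] F [-0.4 -0.8  0.5] w 73.8 t 20.27 rows 1
{"dp":[-3.3,27.4,7.1],"rotation":[0.6,-0.1,0.7]}
```

move_arm(deltas=[{"dp": [-2, 10, 5], "rotation": [0.4, 0, 0.5]}, {"dp": [-1, 10, 4], "rotation": [0.3, 0, 0.3]}, {"dp": [0, 5, 1], "rotation": [0, 0, 0]}, {"dp": [0, 2, 0], "rotation": [0, 0, 0]}, {"dp": [0, 0, 0], "rotation": [0, 0, 0]}])

```text
t: 20.68
eef_pos: [0.467, 0.2022, 0.0339]
ee_rot: [-1.57, 0.002, 1.528]
force: [0.4, -0.6, 0.4]
width: 0.0735
```

Run:
```python
from h import *
plan(.4678,.2014,.0325,88,1)
```

```text
cur [467.  202.2  33.9] [-89.9   0.1  87.6] F [ 0.4 -0.6  0.4] w 73.5 t 20.68 rows 1
{"dp":[-0.8,1.4,-0.8],"rotation":[-0.1,-0.4,-0.1]}
```

Good. I'll correct slightly and close.

move_arm(deltas=[{"dp": [-1, 1, -0.5], "rotation": [0, 0, 0]}, {"dp": [0, 0, 0], "rotation": [0, 0, 0]}, {"dp": [0, 0, 0], "rotation": [0, 0, 0]}, {"dp": [0, 0, 0], "rotation": [0, 0, 0]}, {"dp": [0, 0, 0], "rotation": [0, 0, 0]}], jaw=255, squeeze=20)

```text
t: 21.1
eef_pos: [0.469, 0.2024, 0.0355]
ee_rot: [-1.573, -0.001, 1.529]
force: [-0.1, 1.5, 1.2]
width: 0.046
```

move_arm(deltas=[{"dp": [0, 0, 0], "rotation": [0, 0, 0]}, {"dp": [0, 0, 0], "rotation": [0, 0, 0]}, {"dp": [0, 0, 0], "rotation": [0, 0, 0]}])

```text
t: 21.35
eef_pos: [0.4687, 0.2022, 0.0356]
ee_rot: [-1.573, -0.001, 1.528]
force: [-0.1, -0.5, -1.5]
width: 0.0434
```

```bash
python3 st.py
python3 - <<'E'
# tray targets: center, yaw
import numpy as np
c=np.array([.635,-.1306]);th=np.radians(-1.8)
for n,l in [('tin',74.3),('slim',34.7),('jar',-2),('wide',-43.7),('bar',-81.3)]:
    print(n,(c+np.array([-np.sin(th),np.cos(th)])*l/1000).round(4))
E
```

```text
[468.7 202.2  35.6] [-9.014e+01 -7.000e-02  8.757e+01] F [-0.1 -0.5 -1.5] M [ 0.04  0.01 -0.07] w 43.4 q6 -0.84 t 21.35
tin [ 0.6373 -0.0563]
slim [ 0.6361 -0.0959]
jar [ 0.6349 -0.1326]
wide [ 0.6336 -0.1743]
bar [ 0.6324 -0.2119]
```

```bash
cat >> st.py <<'E'
print('q',np.round(s['q'],2))
E
python3 st.py
```

```text
[468.7 202.2  35.6] [-9.014e+01 -7.000e-02  8.757e+01] F [-0.1 -0.5 -1.5] M [ 0.04  0.01 -0.07] w 43.4 q6 -0.84 t 21.35
q [ 0.79  0.3  -0.59  0.   -0.68 -0.84]
```

move_arm(deltas=[{"dp": [0, -15, 0], "rotation": [0, 0, 0]}, {"dp": [0, -30, 0], "rotation": [0, 0, 0]}, {"dp": [0, -35, 0], "rotation": [0, 0, 0]}, {"dp": [0, -25, 0], "rotation": [0, 0, 0]}, {"dp": [0, -10, 0], "rotation": [0, 0, 0]}])

```text
t: 21.77
eef_pos: [0.4654, 0.1994, 0.1503]
ee_rot: [-1.564, 0.007, 1.527]
force: [1.3, 0.7, -2.7]
width: 0.0436
```

Run:
```python
from h import *
plan(.6373,-.0555,.15,88)
```

```text
cur [465.4 199.4 150.3] [-89.6   0.4  87.5] F [ 1.3  0.7 -2.7] w 43.6 t 21.77 rows 8
{"dp":[-30.9,0.1,-22.8],"rotation":[-0.0,-0.1,-0.1]}
{"dp":[-30.9,0.1,-22.8],"rotation":[-0.0,-0.1,-0.1]}
{"dp":[-30.9,0.1,-22.8],"rotation":[-0.0,-0.1,-0.1]}
{"dp":[-31.0,0.1,-22.7],"rotation":[-0.0,-0.1,-0.1]}
{"dp":[-31.0,0.1,-22.7],"rotation":[-0.0,-0.1,-0.1]}
{"dp":[-31.0,0.1,-22.7],"rotation":[-0.0,-0.1,-0.1]}
{"dp":[-31.0,0.1,-22.6],"rotation":[-0.0,-0.1,-0.1]}
{"dp":[-31.1,0.0,-22.6],"rotation":[-0.0,-0.1,-0.1]}
```

move_arm(deltas=[{"dp": [-31, -1, -23], "rotation": [0, 0, 0]}, {"dp": [-31, -1, -23], "rotation": [0, 0, 0]}, {"dp": [-31, -1, -23], "rotation": [0, 0, 0]}, {"dp": [-31, -1, -23], "rotation": [0, 0, 0]}, {"dp": [-31, -1, -23], "rotation": [0, 0, 0]}])

```text
t: 22.18
eef_pos: [0.5769, 0.0426, 0.1615]
ee_rot: [-1.572, -0.0, 1.541]
force: [0.6, 0.5, -1.3]
width: 0.0433
```

move_arm(deltas=[{"dp": [-31, 0, -22], "rotation": [0, 0, 0]}, {"dp": [-28, 0, -20], "rotation": [-0.3, 0, -0.3]}, {"dp": [-14, 0, -10], "rotation": [0, 0, 0]}, {"dp": [0, 0, 0], "rotation": [0, 0, 0]}, {"dp": [0, 0, 0], "rotation": [0, 0, 0]}])

```text
t: 22.6
eef_pos: [0.6309, -0.0433, 0.1588]
ee_rot: [-1.575, -0.004, 1.534]
force: [-0.7, 0.7, -2.0]
width: 0.0433
```

Run:
```python
from h import *
plan(.6373,-.0555,.10,88,2)
s=arm.get_state(); f=grab('wrist','w13')
```

```text
cur [630.9 -43.3 158.8] [-90.2  -0.2  87.9] F [-0.7  0.7 -2. ] w 43.3 t 22.6 rows 2
{"dp":[-6.1,29.4,-3.3],"rotation":[0.1,-0.0,0.1]}
{"dp":[-6.0,29.4,-3.4],"rotation":[0.1,-0.0,0.1]}
```

View pics/w13.png

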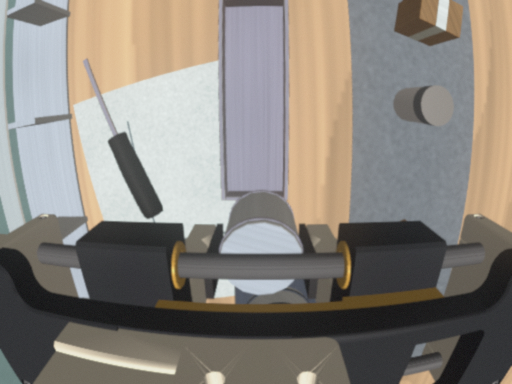

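Run:
```python
from h import *
a=cv2.imread('pics/w13.png')[0:215,205:305]
b=cv2.resize(a[120:215],None,fx=6,fy=6,interpolation=2);c=cv2.resize(a[0:100],None,fx=6,fy=6,interpolation=2)
cv2.imwrite('pics/w13c.png',b)
```

```text
(no output)
```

View pics/w13c.png

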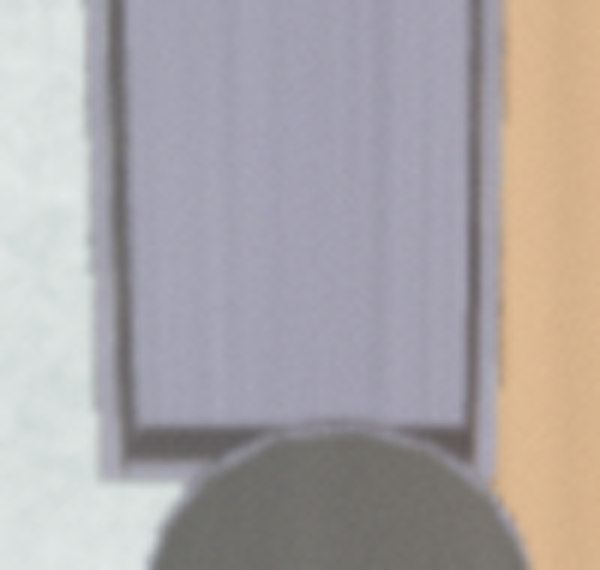

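Run:
```python
from h import *
s=arm.get_state();f=grab('wrist')
print(np.round(s['eef_pos'],4))
print('rim outer',wray(f,[[221.7,200],[288,200]],s,.028).round(4))
print('rim inner end',wray(f,[[254,197]],s,.028).round(4))
print('floor corners',wray(f,[[227.5,191.2],[282.2,191.2]],s,.004).round(4))
print('rim outer upper rows',wray(f,[[205+86/6,120+10/6],[205+507/6,120+10/6]],s,.028).round(4))
print('cyl edge?')
```

```text
[ 0.6306 -0.043   0.1587]
rim outer [[ 0.6701 -0.0264  0.028 ]
 [ 0.6022 -0.0239  0.028 ]]
rim inner end [[ 0.6368 -0.0284  0.028 ]]
floor corners [[ 0.6665 -0.0287  0.004 ]
 [ 0.6065 -0.0265  0.004 ]]
rim outer upper rows [[ 0.6672 -0.1059  0.028 ]
 [ 0.5993 -0.1032  0.028 ]]
cyl edge?
```

Run:
```python
from h import *
plan(.6375,-.0542,.06,88,4)
```

```text
cur [630.5 -42.2 159. ] [-90.2  -0.2  88. ] F [-0.5  0.  -1.8] w 43.5 t 22.7 rows 4
{"dp":[-3.0,24.7,-1.8],"rotation":[0.1,0.0,0.1]}
{"dp":[-3.0,24.7,-1.8],"rotation":[0.1,0.0,0.1]}
{"dp":[-3.0,24.8,-1.8],"rotation":[0.1,0.0,0.1]}
{"dp":[-3.0,24.8,-1.8],"rotation":[0.1,0.0,0.1]}
```

move_arm(deltas=[{"dp": [-6, 20, -2], "rotation": [0.2, 0, 0.2]}, {"dp": [-5, 25, -2], "rotation": [0, 0, 0]}, {"dp": [-2, 20, 0], "rotation": [0, 0, 0]}, {"dp": [0, 5, 0], "rotation": [0, 0, 0]}, {"dp": [0, 0, 0], "rotation": [0, 0, 0]}])

```text
t: 23.12
eef_pos: [0.6337, -0.0499, 0.0896]
ee_rot: [-1.576, -0.002, 1.543]
force: [0.3, -0.1, -1.1]
width: 0.0434
```

Run:
```python
from h import *
plan(.6375,-.0542,.043,88,3)
```

```text
cur [633.7 -49.9  89.6] [-90.3  -0.1  88.4] F [ 0.3 -0.1 -1.1] w 43.4 t 23.12 rows 3
{"dp":[-1.4,15.5,-1.2],"rotation":[0.1,0.1,0.0]}
{"dp":[-1.4,15.5,-1.2],"rotation":[0.1,0.1,0.0]}
{"dp":[-1.4,15.5,-1.3],"rotation":[0.1,0.1,0.0]}
```

move_arm(deltas=[{"dp": [-5, 6, -5], "rotation": [0.2, 0, 0]}, {"dp": [-1, 8, -1], "rotation": [0, 0, 0]}, {"dp": [0, 3, 0], "rotation": [0, 0, 0]}, {"dp": [0, 0, 0], "rotation": [0, 0, 0]}])

```text
t: 23.45
eef_pos: [0.6415, -0.0537, 0.0748]
ee_rot: [-1.576, -0.003, 1.547]
force: [-0.3, 0.2, -1.5]
width: 0.0438
```

Run:
```python
from h import *
plan(.6375,-.0542,.043,88,3)
```

```text
cur [641.5 -53.7  74.8] [-90.3  -0.1  88.6] F [-0.3  0.2 -1.5] w 43.8 t 23.45 rows 3
{"dp":[-0.2,10.6,1.4],"rotation":[0.1,0.2,0.0]}
{"dp":[-0.2,10.6,1.4],"rotation":[0.1,0.2,0.0]}
{"dp":[-0.2,10.6,1.3],"rotation":[0.1,0.2,0.0]}
```

move_arm(deltas=[{"dp": [0, 10, 3], "rotation": [0.2, 0.5, 0]}, {"dp": [-0.5, 10, 1], "rotation": [0.1, 0, 0]}, {"dp": [0, 5, 0], "rotation": [0, 0, 0]}, {"dp": [0, 0, 0], "rotation": [0, 0, 0]}])

```text
t: 23.78
eef_pos: [0.6379, -0.0538, 0.0488]
ee_rot: [-1.572, -0.003, 1.537]
force: [-0.2, -0.0, -1.8]
width: 0.0438
```

Run:
```python
from h import *
plan(.6375,-.0542,.0405,88,1)
```

```text
cur [637.9 -53.8  48.8] [-90.1  -0.2  88.1] F [-0.2 -0.  -1.8] w 43.8 t 23.78 rows 1
{"dp":[-0.4,8.3,0.4],"rotation":[0.1,0.1,0.2]}
```

move_arm(deltas=[{"dp": [-0.4, 4, 0.3], "rotation": [0.1, 0, 0.2]}, {"dp": [0, 3, 0], "rotation": [0, 0, 0]}, {"dp": [0, 2, 0], "rotation": [0, 0, 0]}, {"dp": [0, 0, 0], "rotation": [0, 0, 0]}])

```text
t: 24.12
eef_pos: [0.6377, -0.0545, 0.0396]
ee_rot: [-1.57, 0.002, 1.538]
force: [0.6, 0.0, -1.4]
width: 0.0439
```

```bash
python3 st.py
```

```text
[637.7 -54.5  39.6] [-89.98   0.09  88.1 ] F [ 0.6  0.  -1.4] M [ 0.1  -0.06 -0.04] w 43.9 q6 -0.25 t 24.12
q [ 0.22  0.47 -0.28  0.   -0.82 -0.25]
```

move_arm(deltas=[{"dp": [0, 1, 0], "rotation": [0, 0, 0]}, {"dp": [0, 0.5, 0], "rotation": [0, 0, 0]}])

```text
t: 24.28
eef_pos: [0.6378, -0.0547, 0.0395]
ee_rot: [-1.571, 0.002, 1.538]
force: [-1.5, 1.3, 1.9]
width: 0.0437
```

move_arm(deltas=[{"dp": [0, 0, 0], "rotation": [0, 0, 0]}, {"dp": [0, 0, 0], "rotation": [0, 0, 0]}, {"dp": [0, 0, 0], "rotation": [0, 0, 0]}, {"dp": [0, 0, 0], "rotation": [0, 0, 0]}], jaw=60)

```text
t: 24.62
eef_pos: [0.6391, -0.0545, 0.0402]
ee_rot: [-1.574, 0.002, 1.539]
force: [-0.8, 0.6, -0.4]
width: 0.0635
```

move_arm(deltas=[{"dp": [0, -8, 0], "rotation": [0, 0, 0]}, {"dp": [0, -20, 0], "rotation": [0, 0, 0]}, {"dp": [0, -30, 0], "rotation": [0, 0, 0]}, {"dp": [0, -30, 0], "rotation": [0, 0, 0]}, {"dp": [0, -10, 0], "rotation": [0, 0, 0]}])

```text
t: 25.03
eef_pos: [0.6367, -0.055, 0.1394]
ee_rot: [-1.566, 0.004, 1.538]
force: [0.3, 0.8, 1.0]
width: 0.0672
```

Run:
```python
from h import *
s=arm.get_state();f=grab('wrist','w14')
plan(.4716,.033,.13,107.7)
```

```text
cur [637.2 -54.9 140.2] [-89.8   0.2  88.1] F [ 0.9 -0.1  1.8] w 66.7 t 25.08 rows 5
{"dp":[16.5,2.1,33.7],"rotation":[-0.0,-3.9,-0.0]}
{"dp":[18.8,2.1,32.5],"rotation":[-0.0,-3.9,-0.0]}
{"dp":[20.9,2.1,31.1],"rotation":[-0.0,-3.9,-0.0]}
{"dp":[23.0,2.1,29.6],"rotation":[-0.0,-3.9,-0.0]}
{"dp":[25.0,2.1,28.0],"rotation":[-0.0,-3.9,-0.0]}
```

View pics/w14.png

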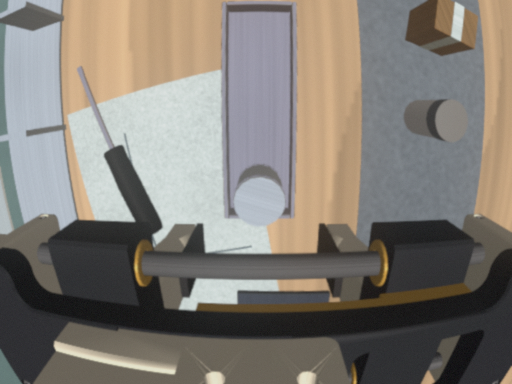

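Run:
```python
from h import *
a=cv2.imread('pics/w14.png')
b=np.hstack([cv2.resize(a[0:60,215:305],None,fx=4.4,fy=4.4,interpolation=2),np.zeros((264,4,3),np.uint8),cv2.resize(a[165:225,215:305],None,fx=4.4,fy=4.4,interpolation=2)])
cv2.imwrite('pics/w14c.png',b)
```

```text
(no output)
```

View pics/w14c.png

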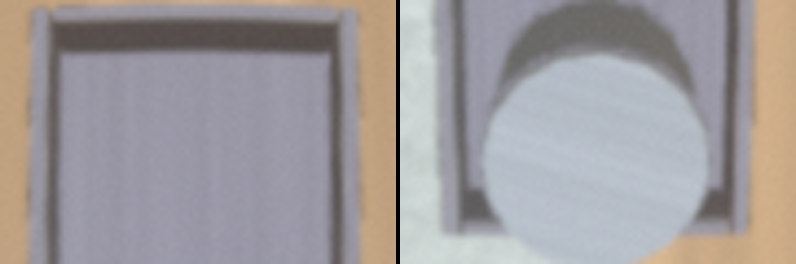

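Run:
```python
from h import *
s=arm.get_state();s=dict(s);s['eef_pos']=[.6367,-.055,.1394];f=grab('wrist')
print('far rim',wray(f,[[222.3,1.8],[296.4,1.8],[259.3,1.8]],s,.028).round(4))
print('near rim',wray(f,[[224.1,217.7],[294.5,217.7],[259.3,217.7]],s,.028).round(4))
print('far floor',wray(f,[[228.6,11.8],[290,11.8]],s,.004).round(4))
print('near floor',wray(f,[[259.3,208.2]],s,.004).round(4))
print('tin',wray(f,[[259.6,202]],s,.064).round(4))
```

```text
far rim [[ 0.6636 -0.2331  0.028 ]
 [ 0.5961 -0.2308  0.028 ]
 [ 0.6299 -0.231   0.028 ]]
near rim [[ 0.6713 -0.0271  0.028 ]
 [ 0.6027 -0.0247  0.028 ]
 [ 0.637  -0.0261  0.028 ]]
far floor [[ 0.6602 -0.2306  0.004 ]
 [ 0.5998 -0.2285  0.004 ]]
near floor [[ 0.6369 -0.0275  0.004 ]]
tin [[ 0.6357 -0.0537  0.064 ]]
```

The tin stands upright in the tray, about 3 mm from the end wall. Next is the slim carton.

move_arm(deltas=[{"dp": [17, 0, 34], "rotation": [0, -4, 0]}, {"dp": [19, 1, 32], "rotation": [0, -4, 0]}, {"dp": [21, 1, 31], "rotation": [0, -4, 0]}, {"dp": [22, 1, 29], "rotation": [0, -4, 0]}, {"dp": [14, 1, 16], "rotation": [0, -4, 0]}])

```text
t: 25.55
eef_pos: [0.4825, 0.0242, 0.1301]
ee_rot: [-1.562, 0.001, 1.893]
force: [-0.1, 0.1, -0.5]
width: 0.0672
```

move_arm(deltas=[{"dp": [0, 0, 0], "rotation": [0, 0, 0]}, {"dp": [0, 0, 0], "rotation": [0, 0, 0]}])

```text
t: 25.72
eef_pos: [0.4775, 0.0252, 0.1295]
ee_rot: [-1.561, 0.0, 1.9]
force: [-0.1, 0.2, -0.0]
width: 0.0669
```

Run:
```python
from h import *
plan(.4716,.033,.09,108.4,3)
s=arm.get_state(); f=grab('wrist','w15'); print(wproj(f,[[.4716,.033,.058]],s))
a=cv2.imread('pics/w15.png')[:260,150:370]; cv2.imwrite('pics/w15c.png',cv2.resize(a,None,fx=2.3,fy=2.3,interpolation=2))
```

```text
cur [477.5  25.2 129.5] [-89.4   0.  108.9] F [-0.1  0.2 -0. ] w 66.9 t 25.72 rows 3
{"dp":[3.1,13.2,0.9],"rotation":[-0.2,0.2,-0.0]}
{"dp":[3.1,13.2,0.9],"rotation":[-0.2,0.2,-0.0]}
{"dp":[3.1,13.2,1.0],"rotation":[-0.2,0.2,-0.0]}
[[261.43223016 211.66741116]]
```

View pics/w15c.png

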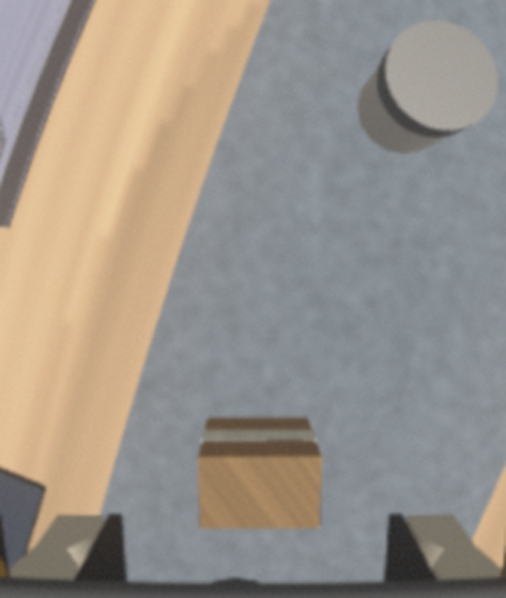

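move_arm(deltas=[{"dp": [4, 20, 1], "rotation": [-0.3, 0.3, 0]}, {"dp": [3, 20, 2], "rotation": [-0.3, 0.2, 0]}, {"dp": [1, 18, 3], "rotation": [0, 0, 0]}, {"dp": [0, 10, 2], "rotation": [0, 0, 0]}, {"dp": [0, 0, 0], "rotation": [0, 0, 0]}])

```text
t: 26.18
eef_pos: [0.4719, 0.0297, 0.0594]
ee_rot: [-1.575, 0.001, 1.884]
force: [-1.2, 0.3, -0.1]
width: 0.0673
```

Run:
```python
from h import *
plan(.4716,.033,.035,108.4,1)
```

```text
cur [471.9  29.7  59.4] [-90.3   0.  107.9] F [-1.2  0.3 -0.1] w 67.3 t 26.18 rows 1
{"dp":[3.2,24.4,-0.6],"rotation":[0.3,-0.5,-0.0]}
```

move_arm(deltas=[{"dp": [3, 9, 0], "rotation": [0.2, -0.3, 0]}, {"dp": [1, 9, 1], "rotation": [0.1, 0, 0]}, {"dp": [0, 5, 0.5], "rotation": [0, 0, 0]}, {"dp": [0, 1, 0], "rotation": [0, 0, 0]}, {"dp": [0, 0, 0], "rotation": [0, 0, 0]}])

```text
t: 26.6
eef_pos: [0.4718, 0.0329, 0.0331]
ee_rot: [-1.569, 0.001, 1.886]
force: [0.6, 0.3, -0.0]
width: 0.0664
```

Run:
```python
from h import *
plan(.4716,.033,.035,108.4,1)
```

```text
cur [471.8  32.9  33.1] [-8.990e+01  1.000e-01  1.081e+02] F [ 0.6  0.3 -0. ] w 66.4 t 26.6 rows 1
{"dp":[0.2,-1.9,0.2],"rotation":[-0.1,-0.3,-0.1]}
```

move_arm(deltas=[{"dp": [0, -1.5, 0], "rotation": [0, 0, 0]}, {"dp": [0, 0, 0], "rotation": [0, 0, 0]}, {"dp": [0, 0, 0], "rotation": [0, 0, 0]}, {"dp": [0, 0, 0], "rotation": [0, 0, 0]}, {"dp": [0, 0, 0], "rotation": [0, 0, 0]}], jaw=255, squeeze=15)

```text
t: 27.02
eef_pos: [0.473, 0.0334, 0.0361]
ee_rot: [-1.572, 0.001, 1.886]
force: [-0.1, -0.2, -2.2]
width: 0.0438
```

```bash
python3 st.py
```

```text
[473.   33.4  36.1] [-9.0060e+01  6.0000e-02  1.0808e+02] F [-0.1 -0.2 -2.2] M [0.05 0.01 0.  ] w 43.8 q6 -0.17 t 27.02
q [ 0.49  0.25 -0.66  0.   -0.65 -0.17]
```

move_arm(deltas=[{"dp": [0, 0, 0], "rotation": [0, 0, 0]}, {"dp": [0, -15, 0], "rotation": [0, 0, 0]}, {"dp": [0, -30, 0], "rotation": [0, 0, 0]}, {"dp": [0, -30, 0], "rotation": [0, 0, 0]}, {"dp": [0, -15, 0], "rotation": [0, 0, 0]}])

```text
t: 27.43
eef_pos: [0.4692, 0.0318, 0.1254]
ee_rot: [-1.561, 0.002, 1.885]
force: [0.8, -0.3, -0.1]
width: 0.0438
```

Run:
```python
from h import *
plan(.6362,-.0948,.13,88.1,6)
```

```text
cur [469.2  31.8 125.4] [-8.95e+01  1.00e-01  1.08e+02] F [ 0.8 -0.3 -0.1] w 43.8 t 27.43 rows 6
{"dp":[-28.7,-0.9,-19.9],"rotation":[-0.1,3.3,-0.0]}
{"dp":[-27.5,-0.9,-21.6],"rotation":[-0.1,3.3,-0.0]}
{"dp":[-26.2,-0.9,-23.1],"rotation":[-0.1,3.3,-0.0]}
{"dp":[-24.8,-0.8,-24.6],"rotation":[-0.1,3.3,-0.0]}
{"dp":[-23.3,-0.8,-26.0],"rotation":[-0.1,3.3,-0.0]}
{"dp":[-21.8,-0.8,-27.3],"rotation":[-0.1,3.3,-0.0]}
```

move_arm(deltas=[{"dp": [-29, -2, -20], "rotation": [-0.1, 3.3, 0]}, {"dp": [-27, -2, -22], "rotation": [-0.1, 3.3, 0]}, {"dp": [-26, -1, -23], "rotation": [-0.1, 3.3, 0]}, {"dp": [-25, -1, -25], "rotation": [-0.1, 3.3, 0]}, {"dp": [-23, -1, -26], "rotation": [-0.1, 3.3, 0]}])

```text
t: 27.85
eef_pos: [0.6125, -0.0721, 0.1404]
ee_rot: [-1.582, -0.002, 1.596]
force: [1.0, 1.2, -1.2]
width: 0.0445
```

move_arm(deltas=[{"dp": [-14, 0, -18], "rotation": [0, 2, 0]}, {"dp": [0, 0, 0], "rotation": [0, 0, 0]}, {"dp": [0, 0, 0], "rotation": [0, 0, 0]}])

```text
t: 28.1
eef_pos: [0.6359, -0.0912, 0.1389]
ee_rot: [-1.582, -0.001, 1.551]
force: [-0.5, -0.1, -2.6]
width: 0.0437
```

Run:
```python
from h import *
plan(.6362,-.0948,.085,88.1,2)
```

```text
cur [635.9 -91.2 138.9] [-90.6  -0.1  88.9] F [-0.5 -0.1 -2.6] w 43.7 t 28.1 rows 2
{"dp":[-1.9,27.0,0.1],"rotation":[0.3,0.4,0.0]}
{"dp":[-1.8,27.0,-0.1],"rotation":[0.3,0.4,0.0]}
```

move_arm(deltas=[{"dp": [-2, 8, 0], "rotation": [0.4, 0.5, 0]}, {"dp": [-2, 10, 0], "rotation": [0.2, 0.3, 0]}, {"dp": [0, 5, 0], "rotation": [0, 0, 0]}, {"dp": [0, 0, 0], "rotation": [0, 0, 0]}])

```text
t: 28.43
eef_pos: [0.6333, -0.0942, 0.1127]
ee_rot: [-1.568, -0.002, 1.538]
force: [-0.4, -1.0, -1.3]
width: 0.0438
```

Run:
```python
from h import *
plan(.6362,-.0948,.105,88.1,1)
f=grab('wrist','w16')
```

```text
cur [633.3 -94.2 112.7] [-89.8  -0.1  88.1] F [-0.4 -1.  -1.3] w 43.8 t 28.43 rows 1
{"dp":[-0.5,7.7,-3.0],"rotation":[-0.2,0.0,0.1]}
```

View pics/w16.png

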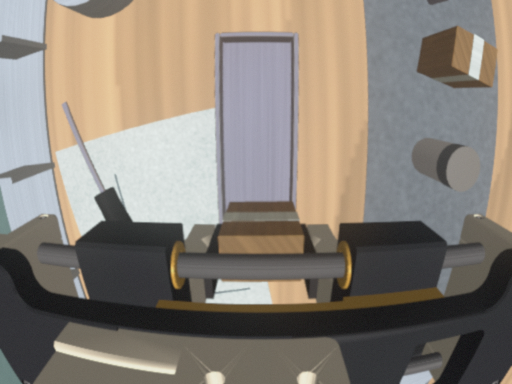

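move_arm(deltas=[{"dp": [-0.5, 8, -3], "rotation": [-0.1, 0, 0]}, {"dp": [0, 12, 0], "rotation": [0, 0, 0]}, {"dp": [0, 15, 0], "rotation": [0, 0, 0]}, {"dp": [0, 8, 0], "rotation": [0, 0, 0]}, {"dp": [0, 0, 0], "rotation": [0, 0, 0]}])

```text
t: 28.9
eef_pos: [0.6365, -0.093, 0.0676]
ee_rot: [-1.572, -0.002, 1.541]
force: [-0.2, -0.3, -1.4]
width: 0.0441
```

Run:
```python
from h import *
plan(.6362,-.0948,.0402,88.1,1)
```

```text
cur [636.5 -93.   67.6] [-90.1  -0.1  88.3] F [-0.2 -0.3 -1.4] w 44.1 t 28.9 rows 1
{"dp":[-1.9,27.4,0.3],"rotation":[0.1,0.2,0.1]}
```

move_arm(deltas=[{"dp": [-2, 9, 0], "rotation": [0.1, 0, 0]}, {"dp": [-0.5, 9, 0], "rotation": [0, 0, 0]}, {"dp": [0, 5, 0], "rotation": [0, 0, 0]}, {"dp": [0, 2, 0], "rotation": [0, 0, 0]}, {"dp": [0, 0, 0], "rotation": [0, 0, 0]}])

```text
t: 29.32
eef_pos: [0.6366, -0.0956, 0.04]
ee_rot: [-1.57, -0.002, 1.541]
force: [-0.7, 0.8, 0.8]
width: 0.0441
```

```bash
python3 st.py
```

```text
[636.6 -95.6  40. ] [-89.97  -0.12  88.32] F [-0.7  0.8  0.8] M [ 0.35  0.33 -0.03] w 44.1 q6 -0.18 t 29.32
q [ 0.15  0.48 -0.27 -0.   -0.82 -0.18]
```

move_arm(deltas=[{"dp": [0, 0, 0], "rotation": [0, 0, 0]}, {"dp": [0, 0, 0], "rotation": [0, 0, 0]}, {"dp": [0, 0, 0], "rotation": [0, 0, 0]}, {"dp": [0, 0, 0], "rotation": [0, 0, 0]}], jaw=60)

```text
t: 29.65
eef_pos: [0.638, -0.0957, 0.0416]
ee_rot: [-1.573, -0.002, 1.542]
force: [-0.0, -0.2, 0.5]
width: 0.0638
```

move_arm(deltas=[{"dp": [0, -8, 0], "rotation": [0, 0, 0]}, {"dp": [0, -20, 0], "rotation": [0, 0, 0]}, {"dp": [0, -30, 0], "rotation": [0, 0, 0]}, {"dp": [0, -30, 0], "rotation": [0, 0, 0]}, {"dp": [0, -10, 0], "rotation": [0, 0, 0]}])

```text
t: 30.07
eef_pos: [0.636, -0.0963, 0.1429]
ee_rot: [-1.568, -0.001, 1.542]
force: [1.1, 0.6, 1.0]
width: 0.0666
```

Run:
```python
from h import *
s=arm.get_state();f=grab('wrist','w17')
plan(.4622,-.1247,.12,88)
```

```text
cur [636.6 -96.2 143.9] [-89.9  -0.1  88.3] F [1.4 0.1 1.3] w 66.8 t 30.12 rows 5
{"dp":[-6.7,4.8,34.7],"rotation":[-0.0,0.1,0.0]}
{"dp":[-6.7,4.8,34.7],"rotation":[-0.0,0.1,0.0]}
{"dp":[-6.8,4.8,34.7],"rotation":[-0.0,0.1,0.0]}
{"dp":[-6.8,4.8,34.7],"rotation":[-0.0,0.1,0.0]}
{"dp":[-6.9,4.8,34.7],"rotation":[-0.0,0.1,0.0]}
```

View pics/w17.png

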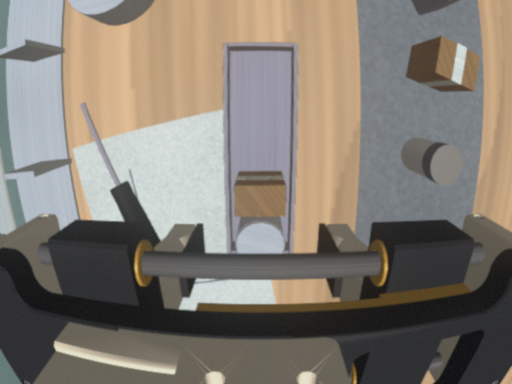

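The slim carton stands squarely beside the tin. Next is the jar.

move_arm(deltas=[{"dp": [-7, 3, 35], "rotation": [0, 0, 0]}, {"dp": [-7, 4, 35], "rotation": [0, 0, 0]}, {"dp": [-7, 4, 35], "rotation": [0, 0, 0]}, {"dp": [-7, 4, 33], "rotation": [0, 0, 0]}, {"dp": [-4, 2, 18], "rotation": [0, 0, 0]}])

```text
t: 30.53
eef_pos: [0.4796, -0.1239, 0.129]
ee_rot: [-1.579, -0.002, 1.544]
force: [-0.6, -0.3, 0.2]
width: 0.0672
```

move_arm(deltas=[{"dp": [0, 0, 0], "rotation": [0, 0, 0]}, {"dp": [0, 0, 0], "rotation": [0, 0, 0]}])

```text
t: 30.7
eef_pos: [0.4751, -0.1246, 0.1301]
ee_rot: [-1.58, -0.002, 1.542]
force: [1.3, -0.3, 1.7]
width: 0.0673
```

Run:
```python
from h import *
plan(.4622,-.1247,.085,88,3)
s=arm.get_state(); f=grab('wrist','w18'); print(wproj(f,[[.4622,-.1247,.066]],s))
a=cv2.imread('pics/w18.png')[:260,150:370]; cv2.imwrite('pics/w18c.png',cv2.resize(a,None,fx=2.3,fy=2.3,interpolation=2))
```

```text
cur [ 475.1 -124.6  130.1] [-90.5  -0.1  88.4] F [ 1.3 -0.3  1.7] w 67.3 t 30.7 rows 3
{"dp":[-0.2,15.0,4.4],"rotation":[0.2,0.1,0.0]}
{"dp":[-0.2,15.0,4.4],"rotation":[0.2,0.1,0.0]}
{"dp":[-0.2,15.0,4.3],"rotation":[0.2,0.1,0.0]}
[[275.61141519 203.78854851]]
```

View pics/w18c.png

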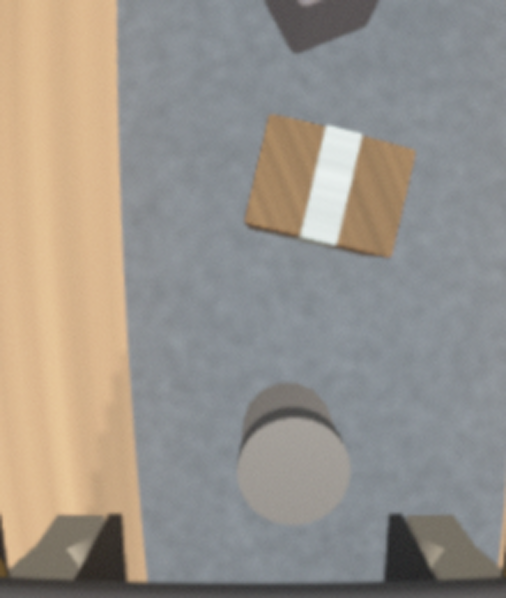

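move_arm(deltas=[{"dp": [0, 18, 8], "rotation": [0.3, 0, 0]}, {"dp": [0, 20, 6], "rotation": [0.2, 0, 0]}, {"dp": [0, 18, 3], "rotation": [0, 0, 0]}, {"dp": [0, 10, 1], "rotation": [0, 0, 0]}, {"dp": [0, 0, 0], "rotation": [0, 0, 0]}])

```text
t: 31.17
eef_pos: [0.465, -0.1229, 0.0648]
ee_rot: [-1.58, -0.003, 1.544]
force: [0.6, -0.7, 0.0]
width: 0.0672
```

Run:
```python
from h import *
plan(.4622,-.1247,.035,88,1)
```

```text
cur [ 465.  -122.9   64.8] [-90.5  -0.2  88.5] F [ 0.6 -0.7  0. ] w 67.2 t 31.17 rows 1
{"dp":[-2.0,29.8,3.0],"rotation":[0.5,0.5,0.2]}
```

move_arm(deltas=[{"dp": [-1.5, 10, 3], "rotation": [0.3, 0, 0.1]}, {"dp": [-0.5, 10, 2], "rotation": [0.2, 0, 0]}, {"dp": [0, 6, 0], "rotation": [0, 0, 0]}, {"dp": [0, 2, 0], "rotation": [0, 0, 0]}, {"dp": [0, 0, 0], "rotation": [0, 0, 0]}])

```text
t: 31.58
eef_pos: [0.4634, -0.1244, 0.035]
ee_rot: [-1.572, -0.001, 1.545]
force: [0.8, 0.0, 1.3]
width: 0.0669
```

Run:
```python
from h import *
plan(.4622,-.1247,.035,88,1)
```

```text
cur [ 463.4 -124.4   35. ] [-90.1  -0.   88.5] F [0.8 0.  1.3] w 66.9 t 31.58 rows 1
{"dp":[-0.3,-0.0,1.2],"rotation":[0.1,0.5,0.0]}
```

move_arm(deltas=[{"dp": [0, 0, 1], "rotation": [0, 0, 0]}, {"dp": [0, 0, 0], "rotation": [0, 0, 0]}, {"dp": [0, 0, 0], "rotation": [0, 0, 0]}, {"dp": [0, 0, 0], "rotation": [0, 0, 0]}, {"dp": [0, 0, 0], "rotation": [0, 0, 0]}], jaw=255, squeeze=15)

```text
t: 32.0
eef_pos: [0.4634, -0.1244, 0.0362]
ee_rot: [-1.574, -0.001, 1.545]
force: [-1.9, -0.2, 2.1]
width: 0.0392
```

move_arm(deltas=[{"dp": [0, 0, 0], "rotation": [0, 0, 0]}, {"dp": [0, 0, 0], "rotation": [0, 0, 0]}])

```text
t: 32.17
eef_pos: [0.4634, -0.1243, 0.0365]
ee_rot: [-1.575, -0.001, 1.545]
force: [0.8, 0.7, -1.7]
width: 0.0376
```

```bash
python3 st.py
```

```text
[ 463.4 -124.3   36.5] [-9.023e+01 -5.000e-02  8.853e+01] F [ 0.8  0.7 -1.7] M [ 0.05 -0.04 -0.02] w 37.6 q6 -0.17 t 32.17
q [ 0.15  0.26 -0.65 -0.   -0.66 -0.17]
```

move_arm(deltas=[{"dp": [0, -15, 0], "rotation": [0, 0, 0]}, {"dp": [0, -30, 0], "rotation": [0, 0, 0]}, {"dp": [0, -30, 0], "rotation": [0, 0, 0]}, {"dp": [0, -25, 0], "rotation": [0, 0, 0]}, {"dp": [0, 0, 0], "rotation": [0, 0, 0]}])

```text
t: 32.58
eef_pos: [0.4605, -0.1248, 0.1384]
ee_rot: [-1.568, 0.0, 1.544]
force: [1.2, 0.2, -0.9]
width: 0.0379
```

Run:
```python
from h import *
plan(.6349,-.132,.13,88.1)
```

```text
cur [ 460.5 -124.8  138.4] [-89.8   0.   88.5] F [ 1.2  0.2 -0.9] w 37.9 t 32.58 rows 5
{"dp":[-0.5,1.6,-34.9],"rotation":[-0.0,0.1,-0.0]}
{"dp":[-0.5,1.6,-34.9],"rotation":[-0.0,0.1,-0.0]}
{"dp":[-0.4,1.6,-34.9],"rotation":[-0.0,0.1,-0.0]}
{"dp":[-0.4,1.6,-34.9],"rotation":[-0.0,0.1,-0.0]}
{"dp":[-0.3,1.7,-34.9],"rotation":[-0.0,0.1,-0.0]}
```

move_arm(deltas=[{"dp": [0, 0, -35], "rotation": [0, 0, 0]}, {"dp": [0, 0, -35], "rotation": [0, 0, 0]}, {"dp": [0, 0, -35], "rotation": [0, 0, 0]}, {"dp": [0, 0, -35], "rotation": [0, 0, 0]}, {"dp": [0, 0, -26], "rotation": [0, 0.3, 0]}])

```text
t: 33.0
eef_pos: [0.6268, -0.1292, 0.1406]
ee_rot: [-1.572, -0.003, 1.538]
force: [0.1, 0.3, -1.5]
width: 0.0376
```

move_arm(deltas=[{"dp": [-1, 0, 0], "rotation": [0, 0, 0]}, {"dp": [0, 0, 0], "rotation": [0, 0, 0]}])

```text
t: 33.17
eef_pos: [0.6314, -0.1303, 0.1376]
ee_rot: [-1.571, -0.002, 1.538]
force: [-0.5, 0.5, -1.5]
width: 0.0375
```

Run:
```python
from h import *
plan(.6349,-.132,.11,88.1,2)
```

```text
cur [ 631.4 -130.3  137.6] [-90.   -0.1  88.1] F [-0.5  0.5 -1.5] w 37.5 t 33.17 rows 2
{"dp":[-0.8,13.8,-1.8],"rotation":[-0.0,0.0,0.1]}
{"dp":[-0.8,13.8,-1.8],"rotation":[-0.0,0.0,0.1]}
```

move_arm(deltas=[{"dp": [-1.5, 10, -3], "rotation": [0, 0, 0]}, {"dp": [-0.5, 12, -1], "rotation": [0, 0, 0]}, {"dp": [0, 5, 0], "rotation": [0, 0, 0]}, {"dp": [0, 0, 0], "rotation": [0, 0, 0]}])

```text
t: 33.5
eef_pos: [0.6326, -0.1323, 0.1059]
ee_rot: [-1.567, -0.003, 1.537]
force: [-0.4, -0.2, -1.3]
width: 0.0383
```

Run:
```python
from h import *
plan(.6349,-.132,.0405,88.1,4)
```

```text
cur [ 632.6 -132.3  105.9] [-89.8  -0.2  88.1] F [-0.4 -0.2 -1.3] w 38.3 t 33.5 rows 4
{"dp":[0.1,16.4,-0.6],"rotation":[-0.1,-0.0,0.0]}
{"dp":[0.1,16.4,-0.6],"rotation":[-0.1,-0.0,0.0]}
{"dp":[0.1,16.4,-0.6],"rotation":[-0.1,-0.0,0.0]}
{"dp":[0.1,16.4,-0.6],"rotation":[-0.1,-0.0,0.0]}
```

move_arm(deltas=[{"dp": [0, 10, -2], "rotation": [-0.1, 0, 0]}, {"dp": [0, 14, 0], "rotation": [0, 0, 0]}, {"dp": [0, 14, 0], "rotation": [0, 0, 0]}, {"dp": [0, 8, 0], "rotation": [0, 0, 0]}, {"dp": [0, 0, 0], "rotation": [0, 0, 0]}])

```text
t: 33.92
eef_pos: [0.6328, -0.1322, 0.0571]
ee_rot: [-1.57, -0.003, 1.538]
force: [-0.8, -0.2, -2.5]
width: 0.0377
```

Run:
```python
from h import *
plan(.6349,-.132,.0405,88.1,1)
```

```text
cur [ 632.8 -132.2   57.1] [-90.   -0.2  88.1] F [-0.8 -0.2 -2.5] w 37.7 t 33.92 rows 1
{"dp":[0.2,16.6,-2.1],"rotation":[-0.0,-0.0,0.2]}
```

move_arm(deltas=[{"dp": [0.2, 7, -2], "rotation": [0, 0, 0]}, {"dp": [0, 5, 0], "rotation": [0, 0, 0]}, {"dp": [0, 3, 0], "rotation": [0, 0, 0]}, {"dp": [0, 1, 0], "rotation": [0, 0, 0]}, {"dp": [0, 0, 0], "rotation": [0, 0, 0]}])

```text
t: 34.33
eef_pos: [0.6358, -0.1319, 0.0408]
ee_rot: [-1.572, -0.003, 1.538]
force: [0.3, -0.7, -2.1]
width: 0.0371
```

```bash
python3 st.py
```

```text
[ 635.8 -131.9   40.8] [-90.07  -0.18  88.12] F [ 0.3 -0.7 -2.1] M [ 0.09  0.02 -0.05] w 37.1 q6 -0.12 t 34.33
q [ 0.09  0.48 -0.26 -0.   -0.83 -0.12]
```

move_arm(deltas=[{"dp": [0, 1, 0], "rotation": [0, 0, 0]}, {"dp": [0, 0, 0], "rotation": [0, 0, 0]}])

```text
t: 34.5
eef_pos: [0.6363, -0.132, 0.0405]
ee_rot: [-1.573, -0.003, 1.538]
force: [-0.1, 0.7, -2.1]
width: 0.0378
```

move_arm(deltas=[{"dp": [0, 0, 0], "rotation": [0, 0, 0]}, {"dp": [0, 0, 0], "rotation": [0, 0, 0]}, {"dp": [0, 0, 0], "rotation": [0, 0, 0]}, {"dp": [0, 0, 0], "rotation": [0, 0, 0]}], jaw=60)

```text
t: 34.83
eef_pos: [0.6376, -0.132, 0.0422]
ee_rot: [-1.576, -0.003, 1.539]
force: [0.3, -0.5, -0.5]
width: 0.0588
```

move_arm(deltas=[{"dp": [0, -8, 0], "rotation": [0, 0, 0]}, {"dp": [0, -20, 0], "rotation": [0, 0, 0]}, {"dp": [0, -30, 0], "rotation": [0, 0, 0]}, {"dp": [0, -30, 0], "rotation": [0, 0, 0]}, {"dp": [0, -10, 0], "rotation": [0, 0, 0]}])

```text
t: 35.25
eef_pos: [0.6348, -0.1326, 0.1422]
ee_rot: [-1.569, -0.002, 1.538]
force: [0.5, 0.5, 0.5]
width: 0.067
```

Run:
```python
from h import *
s=arm.get_state();f=grab('wrist','w19')
plan(.4485,-.2217,.13,74.1)
a=cv2.imread('pics/w19.png')[:260,150:370]; cv2.imwrite('pics/w19c.png',cv2.resize(a,None,fx=2.3,fy=2.3,interpolation=2))
```

```text
cur [ 635.3 -132.6  143.2] [-90.   -0.1  88.1] F [ 1.2 -1.1  1.6] w 66.6 t 35.3 rows 6
{"dp":[-15.9,2.2,30.6],"rotation":[-0.0,2.3,0.0]}
{"dp":[-17.1,2.2,30.0],"rotation":[-0.0,2.3,0.0]}
{"dp":[-18.3,2.2,29.2],"rotation":[-0.0,2.3,0.0]}
{"dp":[-19.5,2.2,28.5],"rotation":[-0.0,2.3,0.0]}
{"dp":[-20.6,2.2,27.7],"rotation":[-0.0,2.3,0.0]}
{"dp":[-21.7,2.2,26.8],"rotation":[-0.0,2.3,0.0]}
```

View pics/w19c.png

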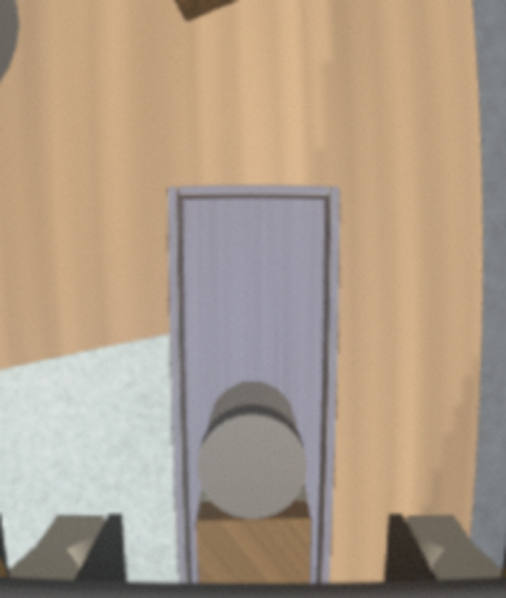

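Run:
```python
from h import *
s=dict(arm.get_state());s['eef_pos']=[.6348,-.1326,.1422];f=grab('wrist')
P=lambda x,y:[150+x/2.3,y/2.3]
a=wray(f,[P(252,381),P(254,199)],s,.004);print(a.round(4),'floor left',a[0,1]-a[1,1])
print('rim outer far',wray(f,[P(254,186)],s,.028).round(4)); print('jar top',wray(f,[P(251,465)],s,.070).round(4))
```

```text
[[ 0.6337 -0.149   0.004 ]
 [ 0.6301 -0.2286  0.004 ]] floor left 0.07955908282415236
rim outer far [[ 0.63   -0.2321  0.028 ]]
jar top [[ 0.6344 -0.1318  0.07  ]]
```

move_arm(deltas=[{"dp": [-16, 1, 31], "rotation": [0, 2.3, 0]}, {"dp": [-17, 1, 30], "rotation": [0, 2.3, 0]}, {"dp": [-18, 1, 29], "rotation": [0, 2.3, 0]}, {"dp": [-20, 1, 28], "rotation": [0, 2.3, 0]}, {"dp": [-21, 1, 28], "rotation": [0, 2.3, 0]}], jaw=20)

```text
t: 35.77
eef_pos: [0.4776, -0.2067, 0.133]
ee_rot: [-1.569, -0.003, 1.335]
force: [0.3, -0.5, 0.6]
width: 0.0805
```

move_arm(deltas=[{"dp": [-10, 1, 15], "rotation": [0, 1.5, 0]}, {"dp": [0, 0, 0], "rotation": [0, 0, 0]}, {"dp": [0, 0, 0], "rotation": [0, 0, 0]}])

```text
t: 36.02
eef_pos: [0.4515, -0.2147, 0.1306]
ee_rot: [-1.564, -0.003, 1.301]
force: [0.0, 0.2, -1.0]
width: 0.0809
```

Run:
```python
from h import *
plan(.4485,-.2217,.085,74.1,3)
s=arm.get_state(); f=grab('wrist','w20'); print(wproj(f,[[.4485,-.2217,.062]],s))
a=cv2.imread('pics/w20.png')[:260,150:370]; cv2.imwrite('pics/w20c.png',cv2.resize(a,None,fx=2.3,fy=2.3,interpolation=2))
```

```text
cur [ 451.5 -214.7  130.6] [-89.6  -0.2  74.5] F [ 0.   0.2 -1. ] w 80.9 t 36.02 rows 3
{"dp":[-2.6,15.2,0.2],"rotation":[-0.1,0.1,0.1]}
{"dp":[-2.6,15.2,0.3],"rotation":[-0.1,0.1,0.1]}
{"dp":[-2.5,15.2,0.3],"rotation":[-0.1,0.1,0.1]}
[[259.47055291 193.96715198]]
```

View pics/w20c.png

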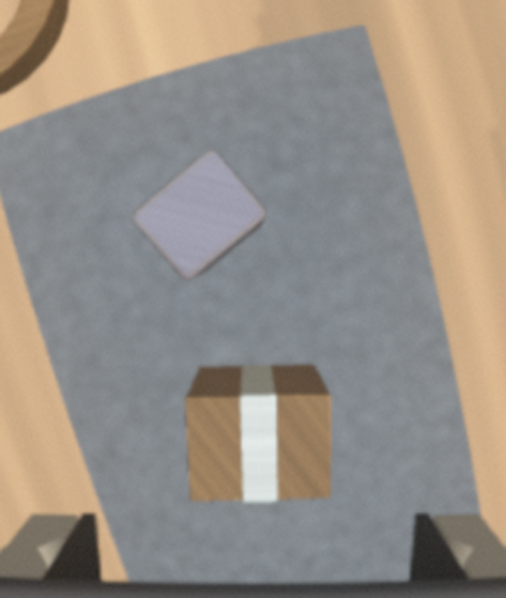

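move_arm(deltas=[{"dp": [-3, 20, 1], "rotation": [0, 0, 0]}, {"dp": [-3, 20, 1], "rotation": [0, 0, 0]}, {"dp": [-2, 18, 2], "rotation": [0, 0, 0]}, {"dp": [0, 10, 1], "rotation": [0, 0, 0]}, {"dp": [0, 0, 0], "rotation": [0, 0, 0]}])

```text
t: 36.48
eef_pos: [0.4507, -0.2197, 0.0608]
ee_rot: [-1.57, -0.004, 1.307]
force: [-0.5, -0.4, 1.1]
width: 0.081
```

Run:
```python
from h import *
plan(.4485,-.2217,.035,74.5,1)
```

```text
cur [ 450.7 -219.7   60.8] [-89.9  -0.2  74.9] F [-0.5 -0.4  1.1] w 81.0 t 36.48 rows 1
{"dp":[-2.6,25.8,1.6],"rotation":[-0.1,0.4,0.2]}
```

move_arm(deltas=[{"dp": [-2, 9, 2], "rotation": [0, 0.5, 0.2]}, {"dp": [-0.5, 9, 1], "rotation": [0, 0, 0]}, {"dp": [0, 5, 0], "rotation": [0, 0, 0]}, {"dp": [0, 1, 0], "rotation": [0, 0, 0]}, {"dp": [0, 0, 0], "rotation": [0, 0, 0]}])

```text
t: 36.9
eef_pos: [0.4513, -0.2202, 0.0355]
ee_rot: [-1.569, 0.001, 1.303]
force: [0.0, -0.6, 0.1]
width: 0.0804
```

Run:
```python
from h import *
plan(.4485,-.2217,.035,74.5,1)
```

```text
cur [ 451.3 -220.2   35.5] [-89.9   0.   74.6] F [ 0.  -0.6  0.1] w 80.4 t 36.9 rows 1
{"dp":[-2.2,0.6,2.3],"rotation":[-0.1,0.1,-0.0]}
```

move_arm(deltas=[{"dp": [-2, 0, 2], "rotation": [0, 0, 0]}, {"dp": [-0.5, 0, 0.5], "rotation": [0, 0, 0]}, {"dp": [0, 0, 0], "rotation": [0, 0, 0]}])

```text
t: 37.15
eef_pos: [0.4492, -0.2221, 0.0366]
ee_rot: [-1.571, 0.0, 1.304]
force: [-0.3, -0.3, -0.8]
width: 0.081
```

move_arm(deltas=[{"dp": [0, 0, 0], "rotation": [0, 0, 0]}, {"dp": [0, 0, 0], "rotation": [0, 0, 0]}, {"dp": [0, 0, 0], "rotation": [0, 0, 0]}, {"dp": [0, 0, 0], "rotation": [0, 0, 0]}, {"dp": [0, 0, 0], "rotation": [0, 0, 0]}], jaw=255)

```text
t: 37.57
eef_pos: [0.4498, -0.2224, 0.038]
ee_rot: [-1.574, -0.0, 1.304]
force: [-0.2, 0.5, 0.5]
width: 0.0528
```

move_arm(deltas=[{"dp": [0, 0, 0], "rotation": [0, 0, 0]}, {"dp": [0, 0, 0], "rotation": [0, 0, 0]}])

```text
t: 37.73
eef_pos: [0.4495, -0.2223, 0.038]
ee_rot: [-1.573, -0.0, 1.304]
force: [0.9, 0.8, 0.5]
width: 0.0495
```

```bash
python3 st.py
```

```text
[ 449.5 -222.3   38. ] [-90.14  -0.    74.69] F [0.9 0.8 0.5] M [ 0.03 -0.17  0.02] w 49.5 q6 -0.2 t 37.73
q [-0.07  0.29 -0.6   0.   -0.68 -0.2 ]
```

move_arm(deltas=[{"dp": [0, -15, 0], "rotation": [0, 0, 0]}, {"dp": [0, -30, 0], "rotation": [0, 0, 0]}, {"dp": [0, -30, 0], "rotation": [0, 0, 0]}, {"dp": [0, -25, 0], "rotation": [0, 0, 0]}, {"dp": [0, 0, 0], "rotation": [0, 0, 0]}])

```text
t: 38.15
eef_pos: [0.4466, -0.2219, 0.1388]
ee_rot: [-1.565, 0.001, 1.303]
force: [1.6, 0.4, -2.5]
width: 0.05
```

Run:
```python
from h import *
plan(.6336,-.1747,.13,88.1)
```

```text
cur [ 446.6 -221.9  138.8] [-89.6   0.1  74.7] F [ 1.6  0.4 -2.5] w 50.0 t 38.15 rows 5
{"dp":[19.0,1.5,-33.6],"rotation":[-0.1,-2.7,-0.0]}
{"dp":[17.4,1.6,-34.4],"rotation":[-0.1,-2.7,-0.0]}
{"dp":[15.8,1.6,-35.2],"rotation":[-0.1,-2.7,-0.0]}
{"dp":[14.1,1.7,-35.9],"rotation":[-0.1,-2.7,-0.0]}
{"dp":[12.4,1.7,-36.5],"rotation":[-0.1,-2.7,-0.0]}
```

move_arm(deltas=[{"dp": [19, 0, -34], "rotation": [0, -2.7, 0]}, {"dp": [17, 0, -34], "rotation": [0, -2.7, 0]}, {"dp": [16, 0, -35], "rotation": [0, -2.7, 0]}, {"dp": [14, 0, -36], "rotation": [0, -2.7, 0]}, {"dp": [9, 0, -28], "rotation": [0, -2.5, 0]}])

```text
t: 38.57
eef_pos: [0.6246, -0.1767, 0.1394]
ee_rot: [-1.567, -0.003, 1.538]
force: [0.5, -0.6, -1.3]
width: 0.05
```

move_arm(deltas=[{"dp": [0, 0, 0], "rotation": [0, 0, 0]}, {"dp": [0, 0, 0], "rotation": [0, 0, 0]}])

```text
t: 38.73
eef_pos: [0.6299, -0.1747, 0.1361]
ee_rot: [-1.566, -0.002, 1.543]
force: [-0.9, -0.3, -3.3]
width: 0.0502
```

Run:
```python
from h import *
plan(.6336,-.1747,.113,88.1,2)
```

```text
cur [ 629.9 -174.7  136.1] [-89.7  -0.1  88.4] F [-0.9 -0.3 -3.3] w 50.2 t 38.73 rows 2
{"dp":[0.0,11.5,-1.9],"rotation":[-0.1,0.2,0.1]}
{"dp":[0.1,11.5,-1.9],"rotation":[-0.1,0.2,0.1]}
```

move_arm(deltas=[{"dp": [0, 8, -4], "rotation": [-0.2, 0.3, 0]}, {"dp": [0, 9, -1], "rotation": [-0.1, 0, 0]}, {"dp": [0, 4, 0], "rotation": [0, 0, 0]}, {"dp": [0, 0, 0], "rotation": [0, 0, 0]}])

```text
t: 39.07
eef_pos: [0.6324, -0.1749, 0.1103]
ee_rot: [-1.567, -0.003, 1.536]
force: [0.0, -0.2, -1.7]
width: 0.0499
```

Run:
```python
from h import *
plan(.6336,-.1747,.043,88.1,4)
```

```text
cur [ 632.4 -174.9  110.3] [-89.8  -0.2  88. ] F [ 0.  -0.2 -1.7] w 49.9 t 39.07 rows 4
{"dp":[0.0,16.8,-0.4],"rotation":[-0.1,-0.0,0.0]}
{"dp":[0.0,16.8,-0.3],"rotation":[-0.1,-0.0,0.0]}
{"dp":[0.0,16.8,-0.3],"rotation":[-0.1,-0.0,0.0]}
{"dp":[0.0,16.8,-0.3],"rotation":[-0.1,-0.0,0.0]}
```

move_arm(deltas=[{"dp": [0, 10, -1], "rotation": [-0.1, 0, 0]}, {"dp": [0, 14, 0], "rotation": [0, 0, 0]}, {"dp": [0, 13, 0], "rotation": [0, 0, 0]}, {"dp": [0, 7, 0], "rotation": [0, 0, 0]}, {"dp": [0, 0, 0], "rotation": [0, 0, 0]}])

```text
t: 39.48
eef_pos: [0.6311, -0.176, 0.0639]
ee_rot: [-1.57, -0.003, 1.533]
force: [0.3, -0.1, -1.1]
width: 0.0496
```

Run:
```python
from h import *
plan(.6336,-.1747,.043,88.1,1)
```

```text
cur [ 631.1 -176.    63.9] [-90.   -0.2  87.8] F [ 0.3 -0.1 -1.1] w 49.6 t 39.48 rows 1
{"dp":[1.4,20.9,-2.5],"rotation":[-0.0,-0.3,0.2]}
```

move_arm(deltas=[{"dp": [1.3, 5, -3], "rotation": [0, -0.3, 0]}, {"dp": [0.2, 7, -0.5], "rotation": [0, 0, 0]}, {"dp": [0, 5, 0], "rotation": [0, 0, 0]}, {"dp": [0, 2, 0], "rotation": [0, 0, 0]}, {"dp": [0, 0, 0], "rotation": [0, 0, 0]}])

```text
t: 39.9
eef_pos: [0.6356, -0.1749, 0.0443]
ee_rot: [-1.572, -0.003, 1.539]
force: [-0.2, 0.3, -2.4]
width: 0.0499
```

```bash
python3 st.py
```

```text
[ 635.6 -174.9   44.3] [-90.09  -0.17  88.16] F [-0.2  0.3 -2.4] M [0.06 0.01 0.03] w 49.9 q6 -0.05 t 39.9
q [ 0.02  0.49 -0.23 -0.   -0.85 -0.05]
```

move_arm(deltas=[{"dp": [0, 1.5, 1], "rotation": [0, 0, 0]}, {"dp": [0, 1, 0], "rotation": [0, 0, 0]}, {"dp": [0, 0.5, 0], "rotation": [0, 0, 0]}])

```text
t: 40.15
eef_pos: [0.6349, -0.1747, 0.042]
ee_rot: [-1.573, -0.003, 1.539]
force: [-2.2, 1.9, 5.7]
width: 0.0495
```

move_arm(deltas=[{"dp": [0, 0, 0], "rotation": [0, 0, 0]}, {"dp": [0, 0, 0], "rotation": [0, 0, 0]}, {"dp": [0, 0, 0], "rotation": [0, 0, 0]}, {"dp": [0, 0, 0], "rotation": [0, 0, 0]}], jaw=40)

```text
t: 40.48
eef_pos: [0.6364, -0.175, 0.0437]
ee_rot: [-1.577, -0.003, 1.54]
force: [-0.1, -0.2, -0.3]
width: 0.0705
```

move_arm(deltas=[{"dp": [0, -8, 0], "rotation": [0, 0, 0]}, {"dp": [0, -20, 0], "rotation": [0, 0, 0]}, {"dp": [0, -30, 0], "rotation": [0, 0, 0]}, {"dp": [0, -30, 0], "rotation": [0, 0, 0]}, {"dp": [0, -10, 0], "rotation": [0, 0, 0]}])

```text
t: 40.9
eef_pos: [0.6337, -0.1754, 0.1434]
ee_rot: [-1.569, -0.002, 1.539]
force: [1.5, 0.6, 0.7]
width: 0.0735
```

Run:
```python
from h import *
s=arm.get_state();f=grab('wrist','w21');print(np.round(s['eef_pos'],4))
plan(.4465,-.3036,.13,113.5)
a=cv2.imread('pics/w21.png')[:260,150:370]; cv2.imwrite('pics/w21c.png',cv2.resize(a,None,fx=2.3,fy=2.3,interpolation=2))
```

```text
[ 0.6337 -0.1754  0.1434]
cur [ 634.2 -175.5  144.4] [-90.   -0.1  88.2] F [ 1.4 -0.8  2.1] w 73.9 t 40.95 rows 6
{"dp":[-22.3,2.3,30.6],"rotation":[0.0,-4.2,0.0]}
{"dp":[-20.0,2.3,32.2],"rotation":[0.0,-4.2,0.0]}
{"dp":[-17.6,2.4,33.5],"rotation":[0.0,-4.2,0.0]}
{"dp":[-15.1,2.4,34.7],"rotation":[0.0,-4.2,0.0]}
{"dp":[-12.5,2.4,35.8],"rotation":[0.0,-4.2,0.0]}
{"dp":[-9.8,2.4,36.6],"rotation":[0.0,-4.2,0.0]}
```

View pics/w21c.png

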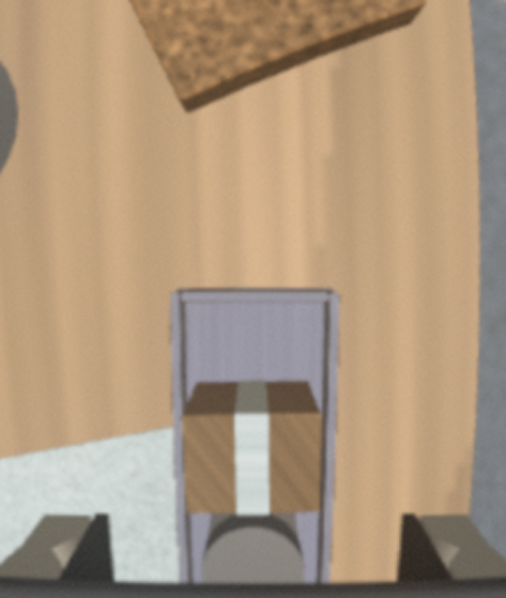

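Run:
```python
from h import *
s=dict(arm.get_state());s['eef_pos']=[.6337,-.1754,.1434];f=grab('wrist')
P=lambda x,y:[150+x/2.3,y/2.3]
a=wray(f,[P(252,382)],s,.004)[0];b=wray(f,[P(254,303)],s,.028)[0];c=wray(f,[P(254,290)],s,.028)[0]; d=wray(f,[P(252,412)],s,.066)[0];e=wray(f,[P(252,513)],s,.066)[0]
for v in (a,b,c,d,e):print(v.round(4))
print('room',(a-b)[1])
```

```text
[ 0.6327 -0.1911  0.004 ]
[ 0.6306 -0.2281  0.028 ]
[ 0.6304 -0.2333  0.028 ]
[ 0.6324 -0.1926  0.066 ]
[ 0.6337 -0.1541  0.066 ]
room 0.03697432642837181
```

move_arm(deltas=[{"dp": [-22, 1, 31], "rotation": [0, -4.2, 0]}, {"dp": [-20, 1, 32], "rotation": [0, -4.2, 0]}, {"dp": [-18, 1, 33], "rotation": [0, -4.2, 0]}, {"dp": [-15, 1, 35], "rotation": [0, -4.2, 0]}, {"dp": [-12, 1, 36], "rotation": [0, -4.2, 0]}], jaw=60)

```text
t: 41.42
eef_pos: [0.4766, -0.281, 0.1343]
ee_rot: [-1.572, -0.003, 1.926]
force: [0.7, -0.5, -0.4]
width: 0.0671
```

move_arm(deltas=[{"dp": [-5, 1, 18], "rotation": [0, -4, 0]}, {"dp": [0, 0, 0], "rotation": [0, 0, 0]}, {"dp": [0, 0, 0], "rotation": [0, 0, 0]}])

```text
t: 41.67
eef_pos: [0.4523, -0.2947, 0.1318]
ee_rot: [-1.569, -0.006, 1.998]
force: [1.6, -0.7, 0.6]
width: 0.0672
```

Run:
```python
from h import *
plan(.4465,-.3036,.085,114,3)
s=arm.get_state(); f=grab('wrist','w22'); print(wproj(f,[[.4465,-.3036,.064]],s))
a=cv2.imread('pics/w22.png')[:260,150:370]; cv2.imwrite('pics/w22c.png',cv2.resize(a,None,fx=2.3,fy=2.3,interpolation=2))
```

```text
cur [ 452.3 -294.7  131.8] [-89.9  -0.4 114.5] F [ 1.6 -0.7  0.6] w 67.2 t 41.67 rows 3
{"dp":[-2.0,15.6,3.0],"rotation":[-0.0,0.2,0.1]}
{"dp":[-2.0,15.6,3.0],"rotation":[-0.0,0.2,0.1]}
{"dp":[-2.0,15.6,3.0],"rotation":[-0.0,0.2,0.1]}
[[269.82909846 194.79739864]]
```

View pics/w22c.png

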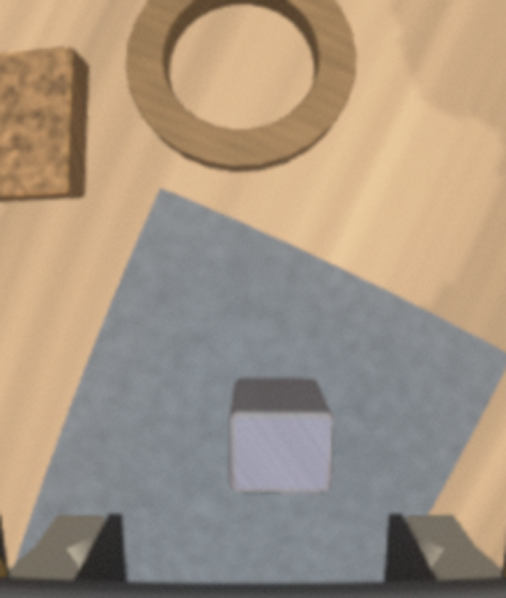

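move_arm(deltas=[{"dp": [-2, 20, 4], "rotation": [0, 0, 0.2]}, {"dp": [-2, 20, 4], "rotation": [0, 0, 0.2]}, {"dp": [-2, 18, 3], "rotation": [0, 0, 0]}, {"dp": [0, 10, 2], "rotation": [0, 0, 0]}, {"dp": [0, 0, 0], "rotation": [0, 0, 0]}])

```text
t: 42.13
eef_pos: [0.4484, -0.3039, 0.0618]
ee_rot: [-1.573, 0.004, 1.997]
force: [0.3, -0.8, -0.6]
width: 0.0667
```

Run:
```python
from h import *
plan(.4465,-.3036,.035,114.5,1)
```

```text
cur [ 448.4 -303.9   61.8] [-90.1   0.2 114.4] F [ 0.3 -0.8 -0.6] w 66.7 t 42.13 rows 1
{"dp":[1.1,26.7,1.7],"rotation":[0.1,-0.1,-0.2]}
```

move_arm(deltas=[{"dp": [1, 9, 2], "rotation": [0, 0, -0.2]}, {"dp": [0, 9, 1], "rotation": [0, 0, 0]}, {"dp": [0, 5, 0], "rotation": [0, 0, 0]}, {"dp": [0, 1, 0], "rotation": [0, 0, 0]}, {"dp": [0, 0, 0], "rotation": [0, 0, 0]}])

```text
t: 42.55
eef_pos: [0.4481, -0.303, 0.0357]
ee_rot: [-1.573, 0.0, 1.998]
force: [-0.5, -0.8, -0.1]
width: 0.0671
```

Run:
```python
from h import *
plan(.4465,-.3036,.035,114.5,1)
```

```text
cur [ 448.1 -303.    35.7] [-90.1   0.  114.5] F [-0.5 -0.8 -0.1] w 67.1 t 42.55 rows 1
{"dp":[0.1,0.7,1.7],"rotation":[0.1,-0.0,-0.0]}
```

move_arm(deltas=[{"dp": [0, 0.5, 1.5], "rotation": [0, 0, 0]}, {"dp": [0, 0, 0], "rotation": [0, 0, 0]}, {"dp": [0, 0, 0], "rotation": [0, 0, 0]}, {"dp": [0, 0, 0], "rotation": [0, 0, 0]}, {"dp": [0, 0, 0], "rotation": [0, 0, 0]}], jaw=255, squeeze=35)

```text
t: 42.97
eef_pos: [0.4479, -0.304, 0.0368]
ee_rot: [-1.575, 0.002, 1.998]
force: [-0.3, 0.3, -0.1]
width: 0.0394
```

move_arm(deltas=[{"dp": [0, 0, 0], "rotation": [0, 0, 0]}, {"dp": [0, 0, 0], "rotation": [0, 0, 0]}, {"dp": [0, 0, 0], "rotation": [0, 0, 0]}])

```text
t: 43.22
eef_pos: [0.4476, -0.3041, 0.0369]
ee_rot: [-1.575, 0.002, 1.998]
force: [-0.5, -0.8, -1.9]
width: 0.0357
```

```bash
python3 st.py
```

```text
[ 447.6 -304.1   36.9] [-90.25   0.13 114.47] F [-0.5 -0.8 -1.9] M [-0.02 -0.09 -0.01] w 35.7 q6 0.66 t 43.22
q [-0.24  0.34 -0.52 -0.   -0.71  0.66]
```

move_arm(deltas=[{"dp": [0, -15, 0], "rotation": [0, 0, 0]}, {"dp": [0, -30, 0], "rotation": [0, 0, 0]}, {"dp": [0, -30, 0], "rotation": [0, 0, 0]}, {"dp": [0, -25, 0], "rotation": [0, 0, 0]}, {"dp": [0, 0, 0], "rotation": [0, 0, 0]}])

```text
t: 43.63
eef_pos: [0.4433, -0.3026, 0.1365]
ee_rot: [-1.567, -0.006, 1.996]
force: [1.9, 0.0, -3.4]
width: 0.0363
```

Run:
```python
from h import *
plan(.6325,-.2115,.135,88.1)
```

```text
cur [ 443.3 -302.6  136.5] [-89.8  -0.3 114.4] F [ 1.9  0.  -3.4] w 36.3 t 43.63 rows 6
{"dp":[0.8,0.1,-35.0],"rotation":[-0.0,4.4,0.0]}
{"dp":[3.5,0.2,-34.8],"rotation":[-0.0,4.4,0.0]}
{"dp":[6.1,0.2,-34.5],"rotation":[-0.0,4.4,0.0]}
{"dp":[8.7,0.2,-33.9],"rotation":[-0.0,4.4,0.0]}
{"dp":[11.3,0.2,-33.1],"rotation":[-0.0,4.4,0.0]}
{"dp":[13.8,0.2,-32.2],"rotation":[-0.0,4.4,0.0]}
```

move_arm(deltas=[{"dp": [1, 0, -35], "rotation": [0, 4.4, 0]}, {"dp": [3, 0, -35], "rotation": [0, 4.4, 0]}, {"dp": [6, 0, -34], "rotation": [0, 4.4, 0]}, {"dp": [9, 0, -34], "rotation": [0, 4.4, 0]}, {"dp": [11, 0, -33], "rotation": [0, 4.4, 0]}])

```text
t: 44.05
eef_pos: [0.5984, -0.2266, 0.1346]
ee_rot: [-1.563, -0.008, 1.589]
force: [-0.0, -0.9, -4.5]
width: 0.0357
```

move_arm(deltas=[{"dp": [8, 0, -20], "rotation": [0, 4, 0]}, {"dp": [0, 0, 0], "rotation": [0, 0, 0]}, {"dp": [0, 0, 0], "rotation": [0, 0, 0]}])

```text
t: 44.3
eef_pos: [0.6237, -0.2133, 0.1287]
ee_rot: [-1.558, -0.008, 1.515]
force: [0.2, 0.0, -3.5]
width: 0.0354
```

Run:
```python
from h import *
plan(.6325,-.2123,.112,88.1,2)
```

```text
cur [ 623.7 -213.3  128.7] [-89.3  -0.5  86.8] F [ 0.2  0.  -3.5] w 35.4 t 44.3 rows 2
{"dp":[0.7,8.3,-4.5],"rotation":[-0.3,-0.7,0.2]}
{"dp":[0.7,8.3,-4.4],"rotation":[-0.3,-0.7,0.2]}
```

move_arm(deltas=[{"dp": [0.5, 6, -7], "rotation": [-0.4, -0.9, 0.3]}, {"dp": [0.5, 6, -3], "rotation": [-0.3, -0.4, 0.2]}, {"dp": [0, 2, 0], "rotation": [0, 0, 0]}, {"dp": [0, 0, 0], "rotation": [0, 0, 0]}])

```text
t: 44.63
eef_pos: [0.6311, -0.2128, 0.1095]
ee_rot: [-1.566, -0.0, 1.541]
force: [-0.2, 0.4, -3.7]
width: 0.0361
```

Run:
```python
from h import *
plan(.6325,-.2123,.042,88.1,4)
f=grab('wrist','w23')
a=cv2.imread('pics/w23.png')[60:320,150:370]; cv2.imwrite('pics/w23c.png',cv2.resize(a,None,fx=2.3,fy=2.3,interpolation=2))
```

```text
cur [ 631.1 -212.8  109.5] [-89.7  -0.   88.3] F [-0.2  0.4 -3.7] w 36.1 t 44.63 rows 4
{"dp":[0.1,16.9,-0.4],"rotation":[-0.1,0.0,0.0]}
{"dp":[0.1,16.9,-0.4],"rotation":[-0.1,0.0,0.0]}
{"dp":[0.1,16.9,-0.4],"rotation":[-0.1,0.0,0.0]}
{"dp":[0.1,16.9,-0.4],"rotation":[-0.1,0.0,0.0]}
```

View pics/w23c.png

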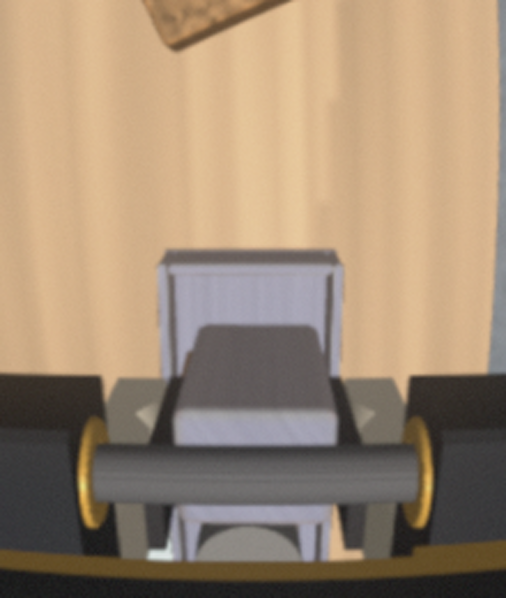

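Run:
```python
from h import *
f=grab('wrist');P=lambda x,y:[150+x/2.3,60+y/2.3]
print('bar far edge tool x',(1e3*tool_pt(f,P(260,325),.0369)).round(1),'top far edge',(1e3*tool_pt(f,P(255,411),.0369-.064)).round(1))
print('rim inner',(1e3*tool_pt(f,P(252,275),.1095-.028)).round(1),'rim outer',(1e3*tool_pt(f,P(252,264),.1095-.028)).round(1))
```

```text
bar far edge tool x [[-11.5  36.9   3.3]] top far edge [[-13.1 -27.1   1.7]]
rim inner [[-16.   81.5   0.8]] rim outer [[-20.1  81.5   0.8]]
```

move_arm(deltas=[{"dp": [0, 10, -2], "rotation": [-0.2, 0, 0]}, {"dp": [0, 14, 0], "rotation": [0, 0, 0]}, {"dp": [0, 13, 0], "rotation": [0, 0, 0]}, {"dp": [0, 7, 0], "rotation": [0, 0, 0]}, {"dp": [0, 0, 0], "rotation": [0, 0, 0]}])

```text
t: 45.15
eef_pos: [0.6341, -0.2145, 0.066]
ee_rot: [-1.577, 0.0, 1.539]
force: [0.1, 0.1, -3.5]
width: 0.0359
```

Run:
```python
from h import *
plan(.6325,-.2128,.042,88.1,1)
```

```text
cur [ 634.1 -214.5   66. ] [-90.3   0.   88.2] F [ 0.1  0.1 -3.5] w 35.9 t 45.15 rows 1
{"dp":[1.7,23.9,1.8],"rotation":[0.3,0.1,-0.0]}
```

move_arm(deltas=[{"dp": [2, 1, 1.5], "rotation": [0.3, 0, 0]}, {"dp": [0.3, 4, 0.5], "rotation": [0, 0, 0]}, {"dp": [0, 4, 0], "rotation": [0, 0, 0]}, {"dp": [0, 0, 0], "rotation": [0, 0, 0]}])

```text
t: 45.48
eef_pos: [0.6325, -0.2123, 0.0573]
ee_rot: [-1.573, 0.0, 1.538]
force: [-0.7, -0.1, -4.5]
width: 0.0361
```

Run:
```python
from h import *
plan(.6325,-.2128,.041,88.1,1)
```

```text
cur [ 632.5 -212.3   57.3] [-90.1   0.   88.1] F [-0.7 -0.1 -4.5] w 36.1 t 45.48 rows 1
{"dp":[-0.5,16.3,0.1],"rotation":[0.1,0.0,-0.0]}
```

move_arm(deltas=[{"dp": [-0.5, 6, 0], "rotation": [0.1, 0, 0]}, {"dp": [0, 5, 0], "rotation": [0, 0, 0]}, {"dp": [0, 3, 0], "rotation": [0, 0, 0]}, {"dp": [0, 1.5, 0], "rotation": [0, 0, 0]}, {"dp": [0, 0, 0], "rotation": [0, 0, 0]}])

```text
t: 45.9
eef_pos: [0.6333, -0.2129, 0.041]
ee_rot: [-1.572, 0.001, 1.539]
force: [0.2, 0.1, -4.1]
width: 0.036
```

```bash
python3 st.py
```

```text
[ 633.3 -212.9   41. ] [-9.009e+01  4.000e-02  8.816e+01] F [ 0.2  0.1 -4.1] M [ 0.14 -0.04  0.03] w 36.0 q6 0.0 t 45.9
q [-0.03  0.51 -0.22  0.   -0.85  0.  ]
```

move_arm(deltas=[{"dp": [0, 1, 0], "rotation": [0, 0, 0]}, {"dp": [0, 1, 0], "rotation": [0, 0, 0]}, {"dp": [0, 0, 0], "rotation": [0, 0, 0]}])

```text
t: 46.15
eef_pos: [0.6335, -0.2131, 0.0415]
ee_rot: [-1.573, 0.002, 1.54]
force: [0.2, -0.9, -3.9]
width: 0.0356
```

```bash
python3 st.py
```

```text
[ 633.5 -213.1   41.5] [-9.012e+01  9.000e-02  8.822e+01] F [ 0.2 -0.9 -3.9] M [ 0.06 -0.04  0.01] w 35.6 q6 0.0 t 46.15
q [-0.03  0.5  -0.22  0.   -0.85  0.  ]
```

move_arm(deltas=[{"dp": [0, 1, 0], "rotation": [0, 0, 0]}, {"dp": [0, 0.5, 0], "rotation": [0, 0, 0]}, {"dp": [0, 0, 0], "rotation": [0, 0, 0]}, {"dp": [0, 0, 0], "rotation": [0, 0, 0]}, {"dp": [0, 0, 0], "rotation": [0, 0, 0]}], jaw=60)

```text
t: 46.57
eef_pos: [0.6361, -0.2137, 0.0423]
ee_rot: [-1.578, 0.003, 1.541]
force: [0.4, 0.0, -0.5]
width: 0.0631
```

move_arm(deltas=[{"dp": [0, -8, 0], "rotation": [0, 0, 0]}, {"dp": [0, -20, 0], "rotation": [0, 0, 0]}, {"dp": [0, -30, 0], "rotation": [0, 0, 0]}, {"dp": [0, -40, 0], "rotation": [0, 0, 0]}, {"dp": [0, -40, 0], "rotation": [0, 0, 0]}])

```text
t: 46.98
eef_pos: [0.6296, -0.2126, 0.176]
ee_rot: [-1.56, 0.001, 1.539]
force: [0.3, -0.0, 0.1]
width: 0.0674
```

move_arm(deltas=[{"dp": [-10, -40, 20], "rotation": [0, 0, 0]}, {"dp": [-25, -30, 30], "rotation": [0, 0, 0]}, {"dp": [-25, -20, 30], "rotation": [0, 0, 0]}, {"dp": [-25, 0, 30], "rotation": [0, 0, 0]}, {"dp": [0, 0, 0], "rotation": [0, 0, 0]}])

```text
t: 47.4
eef_pos: [0.5279, -0.2905, 0.2743]
ee_rot: [-1.579, 0.007, 1.545]
force: [0.4, 0.2, -0.5]
width: 0.067
```

```bash
python3 st.py
python3 - <<'E'
from h import *
grab('scene','s24');grab('top','t24');grab('wrist','w24')
b=cv2.imread('pics/s24.png')[120:360,110:380]; cv2.imwrite('pics/s24c.png',cv2.resize(b,None,fx=2.4,fy=2.4,interpolation=cv2.INTER_CUBIC))
E
```

```text
[ 527.9 -290.5  274.3] [-90.45   0.42  88.55] F [ 0.4  0.2 -0.5] M [0.26 0.03 0.09] w 67.0 q6 0.15 t 47.4
q [-0.18  0.21 -0.09  0.01 -1.26  0.15]
```

View pics/s24c.png

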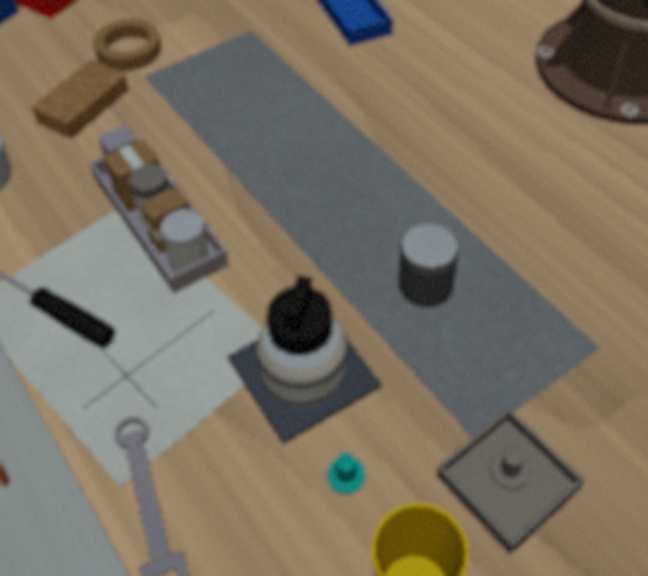

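View pics/t24.png

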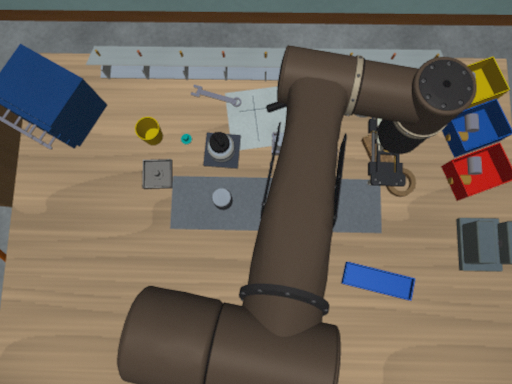

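The scene view shows all five goods upright in the tray, the cap on the canister, the plug in the dish and the paint can in place. Last I'll check the heights.

Run:
```python
from h import *
f=grab('scene');W=pts(f);H=W[...,2]
for n,y,x,h in [('tin',-.0553,.637,.064),('slim',-.096,.636,.062),('jar',-.1324,.635,.070),('wide',-.1747,.634,.066),('bar',-.212,.633,.068)]:
    m=(np.hypot(W[...,0]-x-.003,W[...,1]-y)<.012)&(H>.03); print(n,h,np.median(H[m]).round(4),H[m].std().round(4))
m=(np.hypot(W[...,0]-.619,W[...,1]-.134)<.028)&(H>.095); print('cap',np.percentile(H[m],[20,40,95]).round(4))
for nm,c,h,w0 in [('can',(.4539,.1225),.07,None)]:
    m=(np.hypot(W[...,0]-c[0],W[...,1]-c[1])<.045)&(H>.066);q=W[m];print(nm,cv2.minAreaRect((q[:,:2]*1000).astype(np.float32))[0])
m=(np.hypot(W[...,0]-.66,W[...,1]-.358)<.08)&(H>.07)&(H<.1);q=W[m];print('cup',q.min(0),q.max(0))
s=arm.get_state();print(s['t'])
```

```text
tin 0.064 0.0651 0.0011
slim 0.062 0.0633 0.0013
jar 0.07 0.0714 0.0012
wide 0.066 0.067 0.0012
bar 0.068 0.0693 0.0017
cap [0.1029 0.104  0.1302]
can (455.0130310058594, 123.97813415527344)
cup [0.62492754 0.31974206 0.07005207] [0.69939611 0.39495344 0.0881154 ]
47.6
```

Run:
```python
import cv2
a=cv2.imread('pics/s24.png')[170:250,140:220]; cv2.imwrite('pics/s24t.png',cv2.resize(a,None,fx=7,fy=7,interpolation=cv2.INTER_CUBIC))
```

```text
(no output)
```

View pics/s24t.png

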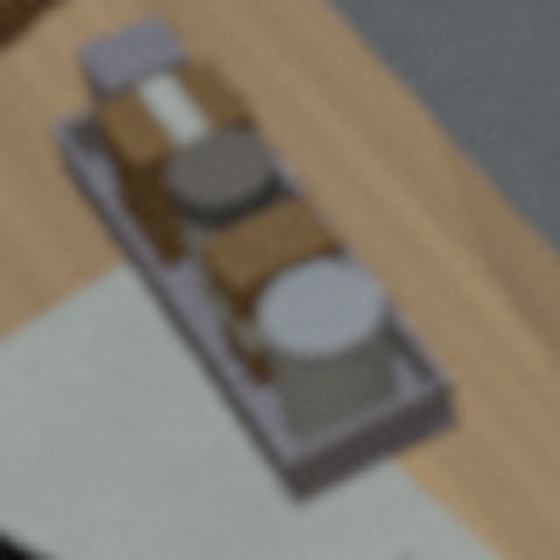

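All five tops match upright on the tray floor, each about 1.2 mm high by the same camera bias. The cap roof is at the home height. Handing in.

```bash
python3 -c "
from station import arm
print(arm.job_done())"
```

```text
the job is handed in; nothing more can be done
None
```

I did the job in the order asked and handed it in at about 48 s of robot time; no verdict is reported.

**Plug:** the grey plug came out of the neck and stands in the small square dish.

**Cap:** set on the neck, it went straight down to the thread start (+14 over the mouth), because its pins happened to line up with the gaps. Turning it backward only met the stop's back, so no separate drop was seen. I then turned it clockwise until it jammed. It turned about 108° by the wrist, more than the 80 to 95° given. The arm read the cap about 9 mm over the mouth with 1.6 Nm against the turn, and the camera put its roof at 103–104 mm, so I take it as home.

**Goods:** all five were there. The tin, slim carton, jar, wide carton and steel bar stand upright in one row in the grey steel tray, with about 3 to 4 mm between them. The scene camera reads every top 1.0 to 1.4 mm higher than it should, evenly enough to be calibration.

**Left in place:**
- **Paint can:** it reads within about 2 mm of its first position.
- **Cup:** it reads unchanged.
- **Sanding block:** I checked it by eye in the last picture only, and never went near it.

The two fixed cameras disagreed by about 5 mm in x. I used their mean, checked by the wrist camera and the grips. I saw no knock to the cap.

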